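Gauge a rod in the taper slot and set the cursor to it

TASK

Take the longer of the two rods out of the rod stand, stand it upright on the floor of the taper gauge's slot at the wide end, and slide it gently along the slot until it wedges firmly between the two jaws. Let go of it and leave it wedged there, then slide the gauge's cursor up until its nose just touches the rod, without pushing the rod loose. Leave the other things on the desk where they are.

Things in the scene. Friction and masses are not known exactly. Their poses are not given: they have to be found in the camera images.
- rod: the rod to be gauged: plain steel cylinder, 18 mm diameter, 90 mm long, about 0.18 kg, upright in one of the two holes of the stand, its top about 100 mm above the desk. Origin at the centre of its lower end, z along its axis.
- offcut: a bystander: steel rod of the same 18 mm diameter but only 55 mm long, upright in the other hole. Origin at the centre of its lower end. Leave it.
- rod_stand: fixed aluminium block 56 mm (its x) by 130 mm (its y), 30 mm high, with two 20 mm holes, 20 mm deep, at y = +35 and -35 mm; which rod is in which hole varies. Origin at the centre of its underside.
- gauge: taper slot gauge, fixed to the desk: steel base plate 10 mm thick, x from -100 to +155 mm, y from -49 to +59 mm; origin on its underside, z up. Two 35 mm high steel jaws stand on it (tops 45 mm above the desk) with the slot between them along the gauge's x: the straight jaw at y = -36 to -10 mm, its working face the plane y = -10 mm, and the sloping jaw, 175 x 24 mm, on the +y side.
- cursor (a joint): position of the cursor in m: it slides along the top of the straight jaw; 0 = parked with its nose at gauge x = +85 mm, growing as it moves towards the mouth (-x of the gauge), up to 0.12. It starts between 0 and 0.015, needs about 2 N to move and stays where it is left.
- cursor_nose (a point): middle of the cursor's flat nose face, 52.5 mm above the desk and 10 mm high; it looks towards the mouth (gauge -x), lies at gauge y = -1 mm, and meets the rod above the jaws from the narrow side. The nose touches when it is 9 mm from the rod's axis. Pressing on the wedged rod with 2 or 3 N does not loosen it.
- cursor_grip (a point): centre of the top of the cursor's black thumb grip: an upright block 14 mm (along the slot) by 16 mm (across), top about 86 mm above the desk, standing 26 mm above the cursor's carriage (59.5 mm above the desk), 43 mm behind the nose face (towards the narrow end) and 22.5 mm to the side (gauge -y). Pinch it or push its narrow-end side.
- ring_gauge: bystander: steel ring gauge, 47 mm across, 18 mm high; origin under its centre
- block_123: bystander: grey steel set-up block with holes, 45 x 70 x 40 mm; origin under its centre
- dial_gauge: bystander: dial indicator lying on its back, 94 x 56 x 22 mm; origin under its centre
- caliper: bystander: caliper lying flat, 74 x 235 x 14 mm; origin under its centre
- slot_mouth (a point): the slot's wide, open end: point on the slot floor (10 mm above the desk) at gauge x = -85 mm, y = -1 mm, where the axis of an 18 mm rod runs when it touches the straight jaw. The slot is 26 to 32 mm wide here (the sloping jaw is clamped differently each time; do not reset it) and narrows by 1 mm in 8 towards the gauge's +x. Axes as the gauge's.
- slot_mid (a point): point on the slot floor at gauge x = 0, y = -1 mm, half way along the slot. The rod wedges with its axis between 25 mm before (towards the mouth) and 30 mm past this point, depending on how the sloping jaw is set; the resistance then rises within a few mm of travel. A push along the slot of about 10 N wedges it firmly enough to stay when let go; over 20 N is too much.

How it is judged:
On the way, in this order (a step that is already met when the one before it is completed fails the run):
1. the rod stands on the slot floor near the wide end of the gauge (z of rod in the frame of gauge below 0.014 m and x of rod in the frame of gauge between -0.09 and -0.035 m and y of rod in the frame of gauge between -0.004 and 0.016 m and angle between rod's own z axis and vertical below 0.12 rad), for 0.1 s.
2. the rod has been pushed along the slot until it wedges between both jaws (z of rod in the frame of gauge below 0.014 m and x of rod in the frame of gauge above -0.035 m and y of rod in the frame of gauge below 0.0005 m and contact force between rod and gauge above 10 N), for 0.1 s.
3. the rod is let go, still wedged, and the cursor's nose is against it (contact force between the fingers and rod below 0.1 N and contact force between rod and gauge above 5 N and horizontal distance between cursor_nose and rod below 0.0115 m), for 0.1 s.
At the end, for the whole second after the job is handed in: The rod stands upright (within 0.12 rad) on the slot floor (within 4 mm) against the straight jaw (within 1.5 mm), at rest and let go, still wedged: its contacts with the gauge carry more than 5 N, over twice its weight; the cursor's nose is against it (within 2.5 mm) (contact force between rod and gauge above 5 N and z of rod in the frame of gauge below 0.014 m and y of rod in the frame of gauge between -0.004 and 0.0005 m and angle between rod's own z axis and vertical below 0.12 rad and linear speed of rod below 0.01 m/s and horizontal distance between cursor_nose and rod below 0.0115 m); the robot touches nothing.
It fails at once if the rod is jammed so hard that its contacts with the gauge carry more than 85 N in all (contact force between rod and gauge above 85 N).
It fails at once if the off-cut is taken out of or knocked from its hole (distance of offcut from where it was at the start of the episode above 0.015 m).
It fails at once if a bystander is moved by more than 20 mm (distance of any of ring_gauge, block_123, dial_gauge, caliper from where it was at the start of the episode above 0.02 m).
It also fails if it takes over 69 s, if anything falls off the work surface, if the arm or the gripper's body presses on something with over 40 N, if the wrist force passes 120 N, or if a joint passes its speed limit or range.

ROBOT

A 6-joint arm with a two-finger parallel gripper is mounted at the origin on a cart in front of the work surface, level with it; the furniture and walls round the work are solid. World frame = base frame: x ahead of the robot, y to its left, z up, the work surface at z = 0. Lengths are in m, angles in rad, forces in N, time in s.
With the tool pointing down it reaches from about 0.35 to 0.85 m from the base axis. Payload 8.1 kg.
Tool frame: the origin (TCP) lies on the centre line of the jaws, within the pads' length; the fingertips stand robot.tip_extent ahead of it and the grasp point (between the pads) lies 11 mm behind it (robot.tip_extent is the distance from the TCP to the fingertips, in m); y points along the fingers, z is the direction in which the jaws open and shut, and the axes are right-handed (so a half turn about y gives the same grasp; the last joint's range is limited). The gripper opens to 93 mm and grips with 3 to 60 N. Pads are 15 mm wide; open, the fingers measure 128 mm over their backs; the gripper's body (75 mm by 188 mm) begins 65 mm behind the grasp point.
Start: joints at [1.079, 0.13, 1.488, -0, 1.523, -0.085], TCP at [0.237, 0.551, 0.198] pointing down, gripper open.
Joint ranges: [-2.96, 2.96], [-0.89, 2.26], [0.02, 2.5], [-1.34, 4.48], [0, 2.73], [-2.66, 2.66]. Speed limits (rad/s): [2.39, 2.39, 2.79, 3.14, 3.14, 3.14].

INTERFACE

Orientations are given as a rotation vector (axis times angle).
In Python, from plant import monitor, optics, robot gives the robot as it stands.
- The arm moves only by the shell command python3 -m inch 'ROWS' [OPENING] [FORCE]. ROWS is JSON, a list that holds one entry, the list of rows, each a list of 6 numbers: the shift along the tool's x, y, z in mm, then the turn, a rotation vector about the tool's x, y, z in rad. A call has 1 to 8 rows; each row shifts and turns the commanded pose from where the row before left it, along the tool's axes as they then stand; what a row does not reach is not made up. A row lasts 1/8 s, in which the tool goes at most 62.5 mm and 10.7 degrees, less where a joint would pass 70% of its speed; a pose out of reach is approached as far as the arm can. A call is refused whole if a number of a shift passes 62.5 or a number of a turn 0.188, either way. A call with a gripper value outside its range is refused whole. OPENING is the finger opening in mm, from 0 to 93, set as the call begins (- or left out, the last holds). The fingers move at their own pace and stop on an object; FORCE is the grip in N (left out, the last holds). Time passes only in rows, so rows that do not move let the fingers close. It gives the time, the measured TCP pose, the force and the opening at its end, in the units of the state.
- monitor.read_state(): the state, without advancing time (a new reading comes with each control period).
- optics.read_camera(name): name is "scene" or "side" or "wrist"; returns a dict with "image" (384x512x3 uint8, blue, green, red), "fx", "fy", "cx", "cy" (pixels), "k1" (the pictures are not rectified: a ray, as slopes to the right and down, at radius r is drawn at 1 + k1 r^2 times it, then the intrinsics apply), "rvec" (rotation vector, rad) and "tvec" (3), from world to camera coordinates, as OpenCV has them. Camera axes: x right, y down, z forward; pixel columns grow to the right and rows downward; lengths in m; the calibration is good to about 2 mm. A picture is of the moment at which its call begins. There is no depth.
- robot.close_job(): hands the job in, once; it reports no verdict.
The state is a dict: "t": time; "q": joint angles; "dq": joint speeds; "joint_torque": joint torques, N m; "tool_pos": TCP position; "orientation": TCP orientation; "force": force on the tool from outside, world axes, zero at the start; "wrist_torque": the same for the moment, N m; "opening": finger opening in m.
Only numpy, scipy, OpenCV 4.12 (cv2) and the standard library are available. Lean on these libraries where they do the work, as an engineer would, in place of code of your own. Each camera call takes 0.05 s, during which the arm holds its last target.

## Working session

There is one attempt and no reset: what is moved stays moved. The work goes in short steps, Python scripts to look and compute and a shell command to move; the robot and the scene stay as the last step left them, time stands still between calls to the robot, and variables do not carry over. Pictures are saved under pics/ and viewed, and the job is handed in when it is done.

```bash
mkdir -p pics; ls
python3 - <<'E'
from plant import monitor, optics, robot
import cv2,numpy as np
np.set_printoptions(precision=4,suppress=True)
s=monitor.read_state()
print(s, robot.tip_extent)
for n in ["scene","side","wrist"]:
    c=optics.read_camera(n); cv2.imwrite(f"pics/{n}0.png",c["image"])
    R=cv2.Rodrigues(np.array(c["rvec"],float))[0]
    print(n,c["fx"],c["fy"],c["cx"],c["cy"],c["k1"],-R.T@np.array(c["tvec"]).ravel(),R)
E
```

```text
pics
{'t': 0.0, 'q': array([ 1.0786,  0.1311,  1.4893, -0.    ,  1.523 , -0.0854]), 'dq': array([ 0.    , -0.0007, -0.0001, -0.0004, -0.001 , -0.0011]), 'joint_torque': array([  0.0013, -55.9826, -49.1778,   0.0767,   0.035 ,  -0.0002]), 'tool_pos': array([0.2371, 0.5505, 0.197 ]), 'orientation': array([-1.5489,  0.3196, -0.3188]), 'force': array([ 0.5278,  0.7828, -0.6234]), 'wrist_torque': array([ 0.019 , -0.0377,  0.023 ]), 'opening': 0.09325032022233727} 0.008
scene 409.46148161859116 409.46148161859116 261.5763246993156 195.26962525639155 -0.11038901450229878 [-0.3446 -0.4163  0.9735] [[ 0.4836 -0.8753  0.0004]
 [-0.5694 -0.315  -0.7593]
 [ 0.6648  0.367  -0.6507]]
side 424.79066159426 424.79066159426 253.6874461729713 185.64843609807463 -0.05689724594394755 [-0.1335  1.4479  0.6985] [[-0.8986 -0.4381  0.0241]
 [-0.1818  0.3218 -0.9292]
 [ 0.3993 -0.8393 -0.3688]]
wrist 304.2467212203261 304.2467212203261 256.4929203438581 187.7012907314111 0.020279776667016382 [0.1626 0.5828 0.3836] [[ 0.3958  0.9183 -0.0022]
 [ 0.879  -0.3782  0.2903]
 [ 0.2657 -0.1168 -0.9569]]
```

View pics/scene0.png

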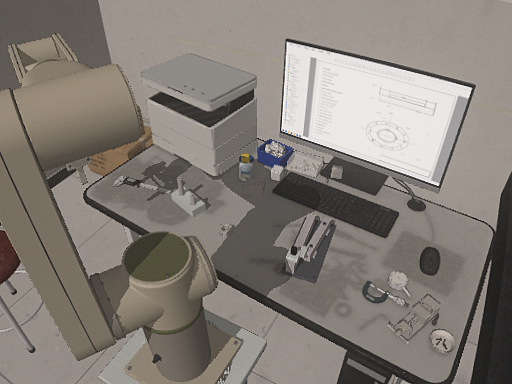

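View pics/side0.png

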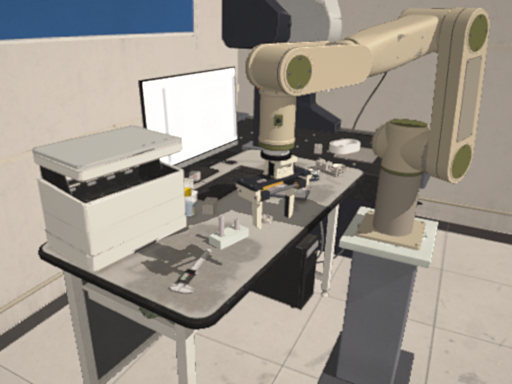

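View pics/wrist0.png

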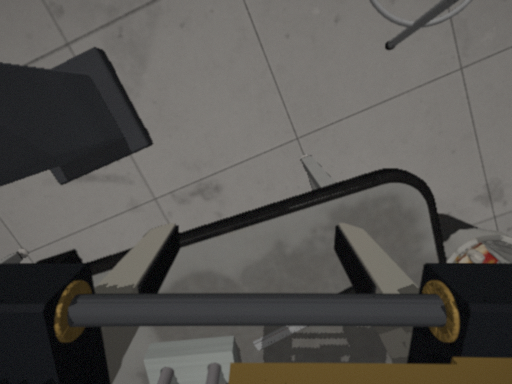

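Run:
```python
import cv2
a=cv2.imread("pics/scene0.png");b=cv2.imread("pics/side0.png")
cv2.imwrite("pics/s_g.png",cv2.resize(a[195:295,260:360],None,fx=6,fy=6,interpolation=cv2.INTER_CUBIC))
cv2.imwrite("pics/s_st.png",cv2.resize(a[160:240,110:240],None,fx=6,fy=6,interpolation=cv2.INTER_CUBIC))
cv2.imwrite("pics/d_st.png",cv2.resize(b[140:300,160:360],None,fx=4,fy=3.75,interpolation=cv2.INTER_CUBIC))
```

```text
(no output)
```

View pics/s_g.png

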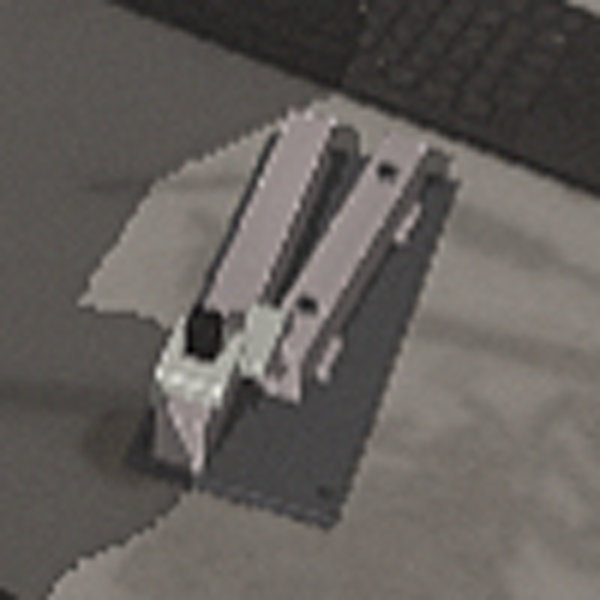

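View pics/s_st.png

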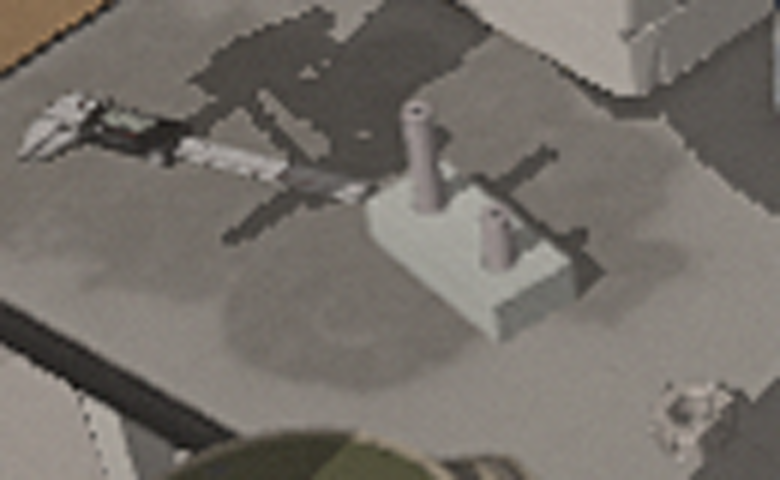

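View pics/d_st.png

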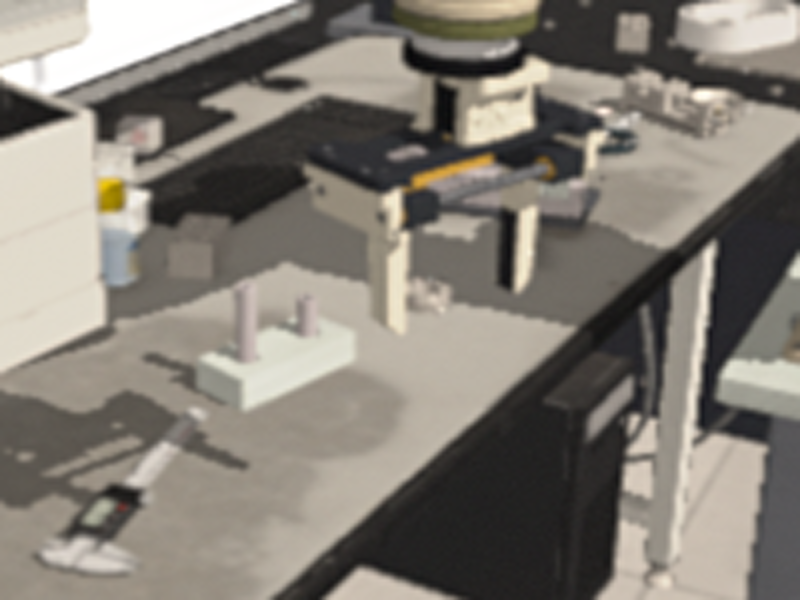

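```bash
cat > h.py <<'E'
import numpy as np,cv2
np.set_printoptions(precision=4,suppress=True)
from plant import monitor, optics, robot
def cam(n,save=None):
    c=optics.read_camera(n); c["R"]=cv2.Rodrigues(np.array(c["rvec"],float))[0]; c["t"]=np.array(c["tvec"],float).ravel()
    c["o"]=-c["R"].T@c["t"]
    if save: cv2.imwrite(save,c["image"])
    return c
def ray(c,u,v):
    d=np.array([(u-c["cx"])/c["fx"],(v-c["cy"])/c["fy"]]); s=d.copy()
    for _ in range(20): s=d/(1+c["k1"]*(s@s))
    r=c["R"].T@np.array([s[0],s[1],1.]); return r/np.linalg.norm(r)
def onz(c,p,z):
    r=ray(c,*p); return c["o"]+r*(z-c["o"][2])/r[2]
def tri(*cp):
    A=np.zeros((3,3));b=np.zeros(3)
    for c,p in cp:
        r=ray(c,*p);P=np.eye(3)-np.outer(r,r);A+=P;b+=P@c["o"]
    x=np.linalg.solve(A,b)
    return x,[np.linalg.norm((np.eye(3)-np.outer(ray(c,*p),ray(c,*p)))@(x-c["o"])) for c,p in cp]
def proj(c,X):
    q=c["R"]@np.asarray(X)+c["t"]; s=q[:2]/q[2]; s=s*(1+c["k1"]*(s@s)); return np.array([c["fx"]*s[0]+c["cx"],c["fy"]*s[1]+c["cy"]])
def tool():
    s=monitor.read_state(); return s,np.array(s["tool_pos"]),cv2.Rodrigues(np.array(s["orientation"]))[0]
E
python3 - <<'E'
from h import *
a=cam("scene");b=cam("side");w=cam("wrist")
print("rodtop",tri((a,(179.7,178)),(b,(221,216.8))))
print("rodbase",tri((a,(181.7,195)),(b,(221.3,235))))
g=lambda x,y:(260+x/6,195+y/6)
for n,p,z in [("sj far-left top",(292,115),.045),("sj far right",(330,122),.045),("grip top",(205,325),.086),("base near R",(335,525),.01),("base far R",(455,180),.01),("base near L",(135,460),.01),("slj far L",(380,140),.045),("slj far R",(424,150),.045)]:
    print(n,onz(a,g(*p),z))
f=lambda x,y:(110+x/6,160+y/6)
for n,p in [("st left",(370,200)),("st near",(497,305)),("st right",(575,262))]:print(n,onz(a,f(*p),.03))
s,p,R=tool();print(R)
for i in[(166,376),(213,370)]:print("wr",onz(w,i,.1))
E
```

```text
rodtop (array([0.4935, 0.3723, 0.0956]), [np.float64(0.001205670353523693), np.float64(0.0012056703535237656)])
rodbase (array([0.4907, 0.3707, 0.0255]), [np.float64(0.00281012514403412), np.float64(0.002810125144033969)])
sj far-left top [ 0.5953 -0.0756  0.045 ]
sj far right [ 0.6003 -0.0963  0.045 ]
grip top [ 0.398  -0.1142  0.086 ]
base near R [ 0.3745 -0.2     0.01  ]
base far R [ 0.6262 -0.1643  0.01  ]
base near L [ 0.3637 -0.0966  0.01  ]
slj far L [ 0.6003 -0.126   0.045 ]
slj far R [ 0.6046 -0.1501  0.045 ]
st left [0.4729 0.4027 0.03  ]
st near [0.435  0.2812 0.03  ]
st right [0.4867 0.2633 0.03  ]
[[ 0.9184 -0.0003  0.3956]
 [-0.3956 -0.0006  0.9184]
 [-0.0001 -1.     -0.0007]]
wr [0.4138 0.3571 0.1   ]
wr [0.428  0.4121 0.1   ]
```

Run:
```python
from h import *
a=cam("scene");b=cam("side");w=cam("wrist")
f=lambda x,y:(110+x/6,160+y/6)
print("box corner",onz(a,f(635,95),0), onz(a,(257,155),0),onz(a,(205,172),0))
f=lambda x,y:(160+x/4,140+y/3.75)
print(onz(b,f(107,325),0))
s,p,R=tool()
for d in (0,.019,-.1): print(proj(w,p+[0,0,d]))
print("cam rel tool",R.T@(w["o"]-p),w["R"]@R)
```

```text
box corner [0.6655 0.3439 0.    ] [0.8647 0.2731 0.    ] [0.6654 0.3949 0.    ]
[0.6572 0.332  0.    ]
[257.0498 223.3028]
[257.0795 235.9748]
[256.9537 182.1636]
cam rel tool [-0.0812 -0.1864 -0.0002] [[ 0.0002  0.0007  1.    ]
 [ 0.9569 -0.2904  0.0001]
 [ 0.2904  0.9569 -0.0007]]
```

```bash
python3 -m inch '[[[38,0,-8,0,0.128,0],[38,0,-8,0,0,0],[38,0,-8,0,0,0],[38,0,-8,0,0,0],[38,0,-8,0,0,0],[38,0,-8,0,0,0],[38,0,-8,0,0,0],[38,0,-8,0,0,0]]]' 60 15
python3 -m inch '[[[0,0,0,0,0.18,0],[0,0,0,0,0.18,0],[0,0,0,0,0.18,0],[0,0,0,0,0.18,0],[0,0,0,0,0.177,0],[0,0,0,0,0,0]]]'
python3 - <<'E'
from h import *
cam("wrist","pics/w1.png");s,p,R=tool();print(p,R,s["q"],s["force"])
E
```

```text
t: 1.45
tool_pos: [0.4703, 0.344, 0.1982]
orientation: [-1.53, 0.419, -0.419]
force: [0.1, 0.2, -0.7]
opening: 0.0602
t: 2.2
tool_pos: [0.4694, 0.3449, 0.198]
orientation: [-1.272, 1.105, -1.105]
force: [-0.7, 0.5, 0.6]
opening: 0.0599
[0.4695 0.3449 0.1981] [[ 0.1424  0.0001  0.9898]
 [-0.9898  0.0001  0.1424]
 [-0.0001 -1.      0.0001]] [0.5456 0.0833 1.5386 0.     1.5196 0.4027] [ 0.3143  0.083  -0.446 ]
```

View pics/w1.png

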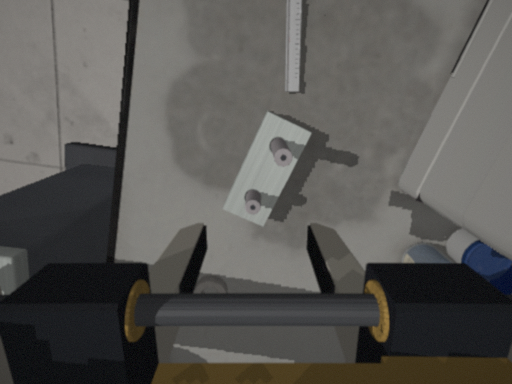

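Run:
```python
from h import *
w=cam("wrist");a=cam("scene");b=cam("side")
X=onz(w,(284,158),.1);print(X, onz(w,(254,208),.065), onz(w,(276,146),.03))
print(tri((w,(284,158)),(a,(179.7,177.7)),(b,(221,216.5))), tri((w,(284,158)),(a,(179.7,177.7))))
s,p,R=tool();print(R.T@(X-p)*1000)
cv2.imwrite("pics/z1.png",cv2.resize(w["image"][120:240,200:340],None,fx=5,fy=5,interpolation=cv2.INTER_CUBIC))
```

```text
[0.4916 0.3723 0.1   ] [0.472 0.305 0.065] [0.4882 0.372  0.03  ]
(array([0.4929, 0.372 , 0.097 ]), [np.float64(0.0010166207110399851), np.float64(0.0017052588422318945), np.float64(0.0011715486627406975)]) (array([0.4924, 0.3715, 0.099 ]), [np.float64(0.0009466706957963521), np.float64(0.0009466706957965073)])
[-23.9856  98.0398  25.7814]
```

View pics/z1.png

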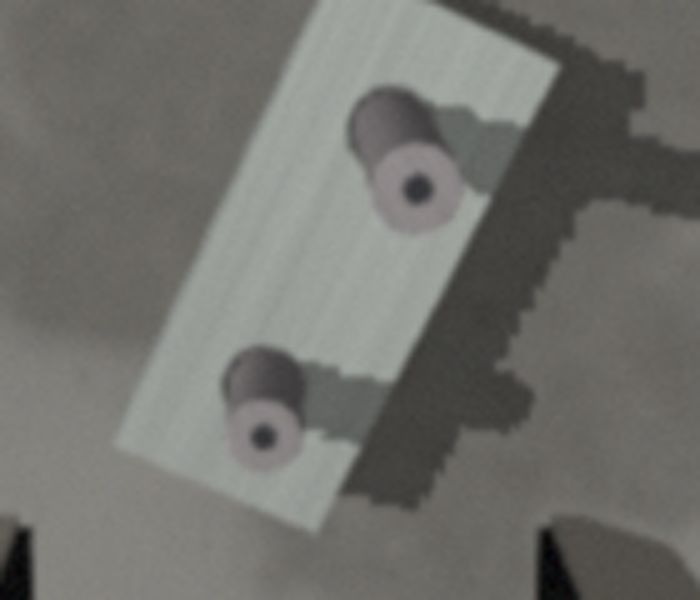

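```bash
python3 -m inch '[[[-12,0,12,0,0,0],[-12,0,13,0,0,0],[0,20,0,0,0,0],[0,25,0,0,0,0],[0,10,0,0,0,0],[0,0,0,0,0,0]]]' 60 15
python3 - <<'E'
from h import *
w=cam("wrist","pics/w2.png");s,p,R=tool();print(p,s["force"])
E
```

```text
t: 3.15
tool_pos: [0.4898, 0.3713, 0.1415]
orientation: [-1.275, 1.107, -1.106]
force: [-0.1, 0.4, -0.2]
opening: 0.0598
[0.4905 0.3718 0.1428] [-0.15    0.5685 -0.52  ]
```

View pics/w2.png

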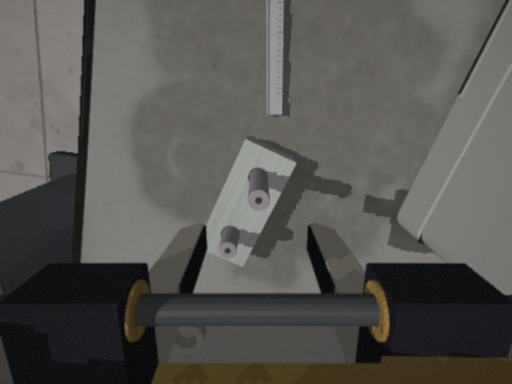

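```bash
python3 - <<'E'
from h import *
w=cam("wrist");s,p,R=tool();X=onz(w,(258.5,200.5),.099);print(X,p,R.T@(X-p)*1000)
E
python3 -m inch '[[[0,20,0,0,0,0],[0,20,0,0,0,0],[0,20,0,0,0,0],[0,15,1,0,0,0],[0,4,0,0,0,0],[0,0,0,0,0,0]]]' 60 15
python3 - <<'E'
from h import *
w=cam("wrist","pics/w3.png");s,p,R=tool();print(p,s["force"])
E
```

```text
[0.4918 0.3722 0.099 ] [0.4911 0.3722 0.1437] [ 0.0532 44.7263  0.6929]
t: 4.0
tool_pos: [0.4919, 0.3723, 0.0639]
orientation: [-1.272, 1.106, -1.106]
force: [0.3, 1.1, 1.0]
opening: 0.06
[0.4922 0.3726 0.0646] [ 0.5101  0.842  -0.4371]
```

View pics/w3.png

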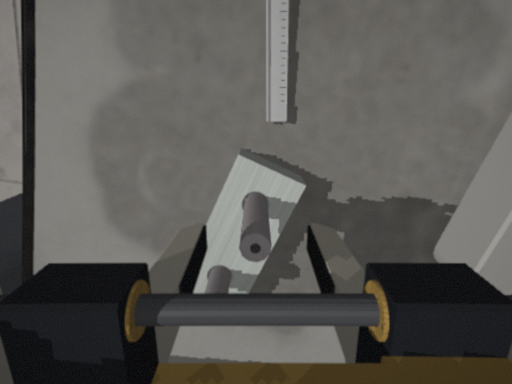

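```bash
python3 -m inch '[[[0,0,0,0,0,0],[0,0,0,0,0,0],[0,0,0,0,0,0],[0,0,0,0,0,0],[0,0,0,0,0,0]]]' 0 25
python3 -m inch '[[[0,-8,0,0,0,0],[0,-12,0,0,0,0],[0,-20,0,0,0,0],[0,-25,0,0,0,0],[0,-25,0,0,0,0],[0,-20,0,0,0,0],[0,0,0,0,0,0]]]'
python3 - <<'E'
from h import *
w=cam("wrist","pics/w4.png");s,p,R=tool();print(p,s["force"],s["opening"])
E
```

```text
t: 4.68
tool_pos: [0.4918, 0.3723, 0.0641]
orientation: [-1.272, 1.106, -1.106]
force: [-0.2, -0.3, 0.2]
opening: 0.0174
t: 5.55
tool_pos: [0.4932, 0.3732, 0.1772]
orientation: [-1.267, 1.104, -1.107]
force: [0.3, -0.7, -1.2]
opening: 0.0174
[0.4924 0.3726 0.1752] [ 1.1312 -1.0986 -1.7548] 0.017073185258937112
```

View pics/w4.png

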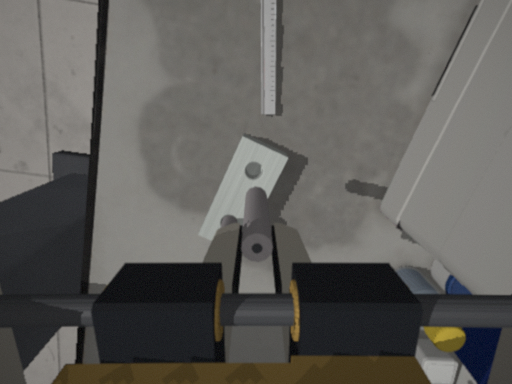

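```bash
python3 -m inch '[[[20,-5,-3,0,0,0],[45,-5,-6,0,0,0],[55,-5,-7,0,0,0],[55,-5,-7,0,0,0],[55,-3,-7,0,0,0],[55,-3,-7,0,0,0],[55,0,-7,0,0,0],[55,0,-7,0,0,0]]]'
python3 -m inch '[[[55,0,-7,0,0,0],[50,0,-6,0,0,0],[38,0,-5,0,0,0],[0,0,0,0,0,0],[0,0,0,0,0,0]]]'
python3 - <<'E'
from h import *
w=cam("wrist","pics/w5.png");s,p,R=tool();print(p,R,s["force"],s["opening"])
c=cam("scene","pics/s5.png");cv2.imwrite("pics/s5g.png",cv2.resize(c["image"][170:295,240:380],None,fx=5,fy=4.8,interpolation=cv2.INTER_CUBIC))
E
```

```text
t: 6.6
tool_pos: [0.4946, -0.0284, 0.1991]
orientation: [-1.273, 1.108, -1.106]
force: [0.9, 0.3, -1.6]
opening: 0.0176
t: 7.22
tool_pos: [0.4971, -0.1699, 0.1992]
orientation: [-1.272, 1.108, -1.105]
force: [-0.4, 0.6, -2.3]
opening: 0.0171
[ 0.4974 -0.1694  0.1994] [[ 0.1386 -0.0011  0.9903]
 [-0.9903  0.0008  0.1386]
 [-0.001  -1.     -0.001 ]] [-0.2804  1.1725 -0.5936] 0.017073489187958674
```

View pics/w5.png

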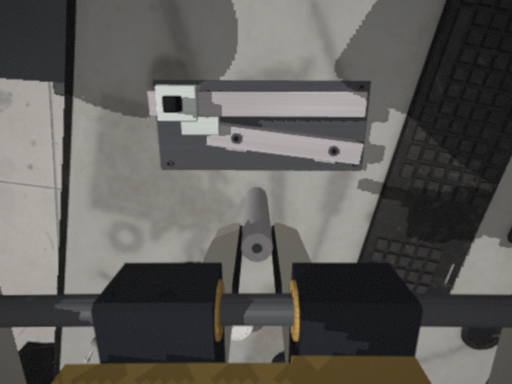

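View pics/s5g.png

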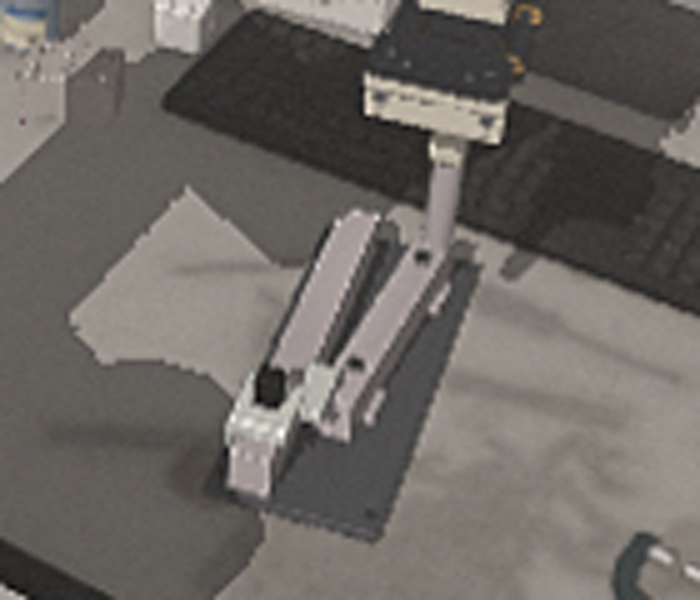

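Run:
```python
import cv2
a=cv2.imread("pics/w5.png")
cv2.imwrite("pics/w5g.png",cv2.resize(a[70:180,140:300],None,fx=5,fy=5,interpolation=cv2.INTER_CUBIC))
cv2.imwrite("pics/w5h.png",cv2.resize(a[70:180,230:390],None,fx=5,fy=5,interpolation=cv2.INTER_CUBIC))
```

```text
(no output)
```

View pics/w5g.png

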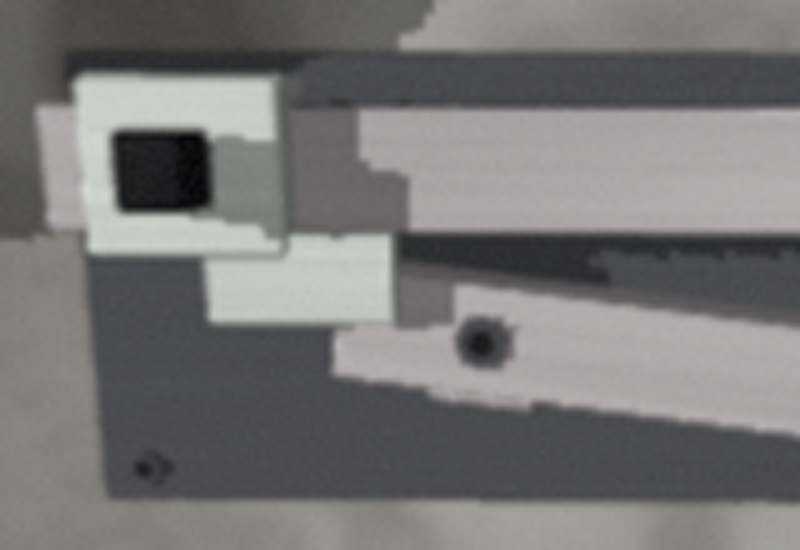

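View pics/w5h.png

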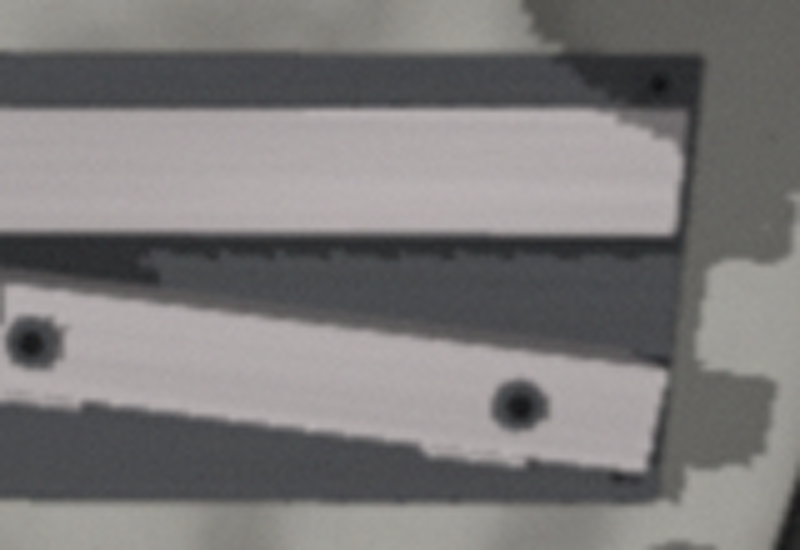

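```bash
cat > g.py <<'E'
from h import *
def gz(w):
    L=lambda x,y:(140+x/5,70+y/5); H=lambda x,y:(230+x/5,70+y/5)
    return L,H
E
python3 - <<'E'
from g import *
w=cam("wrist");a=cam("scene");L,H=gz(w)
C=[onz(w,p,.01)[:2] for p in (L(70,52),L(108,497),H(660,500),H(703,57))]
G=[(155,-49),(155,59),(-100,59),(-100,-49)]
G=np.array(G)/1000.;C=np.array(C)
M,_=cv2.estimateAffinePartial2D(G,C);print(M, C-(G@M[:,:2].T+M[:,2]), np.hypot(M[0,0],M[1,0]))
f1=onz(w,L(420,232),.045);f2=onz(w,H(675,235),.045);d=f2-f1;xg=-d[:2]/np.linalg.norm(d[:2]);yg=np.array([-xg[1],xg[0]])
print("xg",xg,np.arctan2(*xg[::-1]))
# origin: y from face, x from corners
R2=np.c_[xg,yg]
ox=np.mean((C@xg)-G[:,0]); oy=np.mean([f1[:2]@yg,f2[:2]@yg])+.010
oyc=np.mean(C@yg-G[:,1]);print("oy face/base",oy,oyc)
O=R2@[ox,oy];print("O",O)
tog=lambda X:R2.T@(X[:2]-O)
for n,p,z in [("slopeA",H(5,284),.045),("slopeB",H(665,366),.045),("nose",L(394,280),.0575),("grip",L(151,171),.086),("sj end",H(680,200),.045),("f1",L(420,232),.045),("f2",H(675,235),.045)]:
    print(n,tog(onz(w,p,z))*1000)
print("rodtip",)
s,p,R=tool();print("tcp in gauge",tog(p)*1000,"tool x,z in gauge",R2.T@R[:2,[0,2]])
print("grip tri",tri((w,L(151,171)),(a,(294.2,249.2))))
print("face corner tri",tri((w,H(680,235)),(a,(260+331/6,195+122/6))))
np.savez("gauge.npz",R2=R2,O=O)
E
```

```text
[[-0.9804  0.1345  0.5241]
 [-0.1345 -0.9804 -0.1166]] [[ 0.0002 -0.0003]
 [-0.0006  0.0004]
 [ 0.0008  0.0006]
 [-0.0003 -0.0007]] 0.9895699822781715
xg [-0.991 -0.134] -3.007181103691766
oy face/base 0.1857372182496708 0.18576724611031825
O [ 0.5243 -0.1165]
slopeA [62.329   1.1312]
slopeB [-85.0167  18.5487]
nose [74.2316 -0.8493]
grip [116.1837 -23.5893]
sj end [-84.3202 -17.3841]
f1 [ 69.7542 -10.    ]
f2 [-84.0691 -10.    ]
rodtip
tcp in gauge [33.1314 48.5746] tool x,z in gauge [[-0.006 -1.   ]
 [ 1.    -0.006]]
grip tri (array([ 0.4043, -0.1104,  0.0779]), [np.float64(0.0012224920361887206), np.float64(0.0012224920361887468)])
face corner tri (array([ 0.6099, -0.0945,  0.0364]), [np.float64(0.0009405384719263319), np.float64(0.0009405384719262303)])
```

Run:
```python
from g import *
w=cam("wrist");a=cam("scene")
s,p,R=tool()
X=onz(w,(257.3,247.5),p[2]+.036);print(R.T@(X-p)*1000)
print(proj(w,p+[0,0,.036]))
for q in [(285,135),(440,187),(360,160)]: print(onz(a,q,.1),onz(a,q,.0))
cv2.imwrite("pics/w5r.png",cv2.resize(w["image"][170:270,200:320],None,fx=5,fy=5,interpolation=cv2.INTER_CUBIC))
```

```text
[ -1.1913 -36.       0.077 ]
[257.1613 249.4518]
[0.9149 0.1729 0.1   ] [ 1.0591  0.2404 -0.    ]
[ 0.8828 -0.4389  0.1   ] [ 1.0233 -0.4415 -0.    ]
[ 0.8973 -0.1438  0.1   ] [ 1.0395 -0.1126  0.    ]
```

View pics/w5r.png

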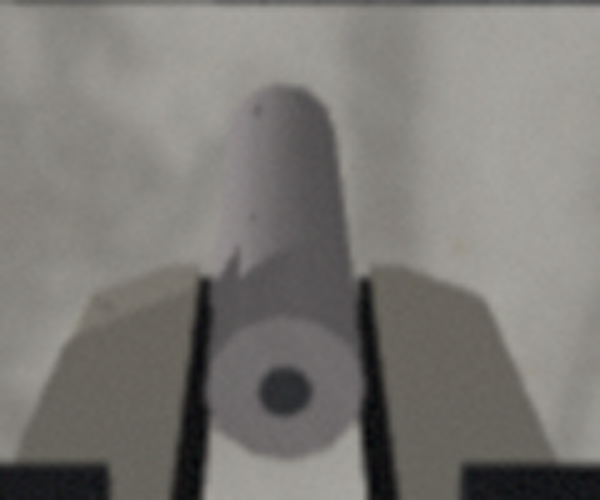

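```bash
python3 -m inch '[[[-5,0,12,0,0,0],[-10,0,22,0,0,0],[-10,0,22,0,0,0],[-10,0,22,0,0,0],[-7,0,14,0,0,0],[-3,0,6,0,0,0],[0,0,0,0,0,0],[0,0,0,0,0,0]]]'
python3 -m inch '[[[0,15,0,0,0,0],[0,20,0,0,0,0],[0,20,0,0,0,0],[0,15,0,0,0,0],[0,5,0,0,0,0],[0,0,0,0,0,0],[0,0,0,0,0,0]]]'
python3 - <<'E'
from g import *
w=cam("wrist","pics/w6.png");s,p,R=tool();print(p,s["force"],s["opening"])
g=np.load("gauge.npz");print(g["R2"].T@(p[:2]-g["O"])*1000)
c=cam("scene","pics/s6.png");cv2.imwrite("pics/s6g.png",cv2.resize(c["image"][170:295,240:380],None,fx=5,fy=4.8,interpolation=cv2.INTER_CUBIC))
b=cam("side");cv2.imwrite("pics/d6.png",cv2.resize(b["image"][120:260,220:400],None,fx=4.4,fy=4.2,interpolation=cv2.INTER_CUBIC))
E
```

```text
t: 8.52
tool_pos: [0.5885, -0.1123, 0.2]
orientation: [-1.272, 1.107, -1.106]
force: [0.5, -0.2, -1.6]
opening: 0.0172
t: 9.4
tool_pos: [0.5895, -0.1121, 0.126]
orientation: [-1.271, 1.105, -1.107]
force: [-0.3, 0.0, -1.0]
opening: 0.0175
[ 0.5896 -0.1121  0.1261] [ 0.2667  0.5462 -1.9306] 0.017221319122866438
[-65.2278   4.3859]
```

View pics/w6.png

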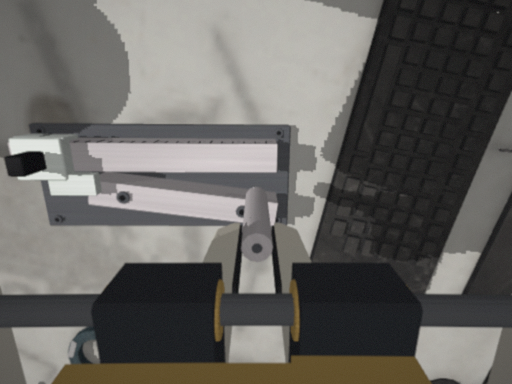

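View pics/s6g.png

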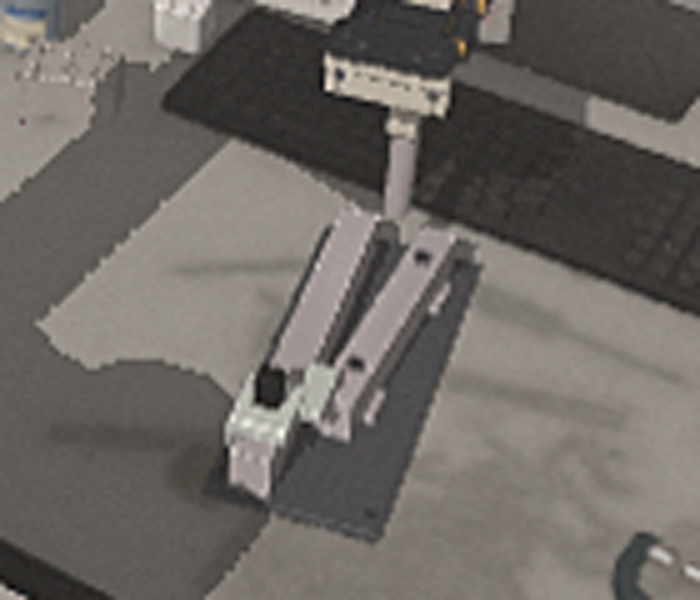

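View pics/d6.png

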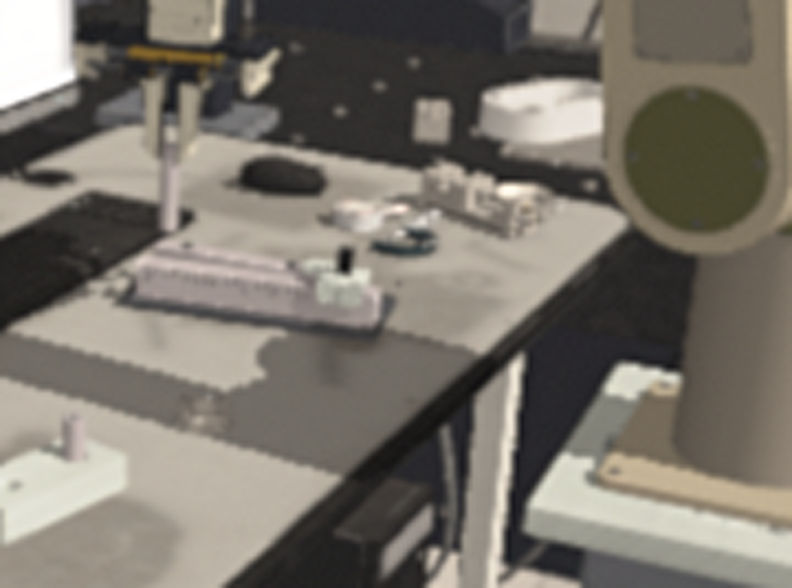

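Run:
```python
from g import *
a=cam("scene");b=cam("side");w=cam("wrist")
g=np.load("gauge.npz");tog=lambda X:g["R2"].T@(X[:2]-g["O"])*1000
s,p,R=tool()
pa=(240+397/5,170+214/4.8);pb=(220+168/4.4,120+226/4.2)
print(tog(onz(a,pa,.072)),tri((a,pa),(b,pb)),tog(tri((a,pa),(b,pb))[0]))
# gauge feature in the current wrist view: straight-jaw face far end, sloping far end
for q in [(277,171.5),(276.5,197)]: print(tog(onz(w,q,.045)))
# scene: face corner & sloping inner corner as seen by the scene camera
for q in [(378,228),(432,232),(335,210)]:
    print("scene",tog(onz(a,(240+q[0]/5,170+q[1]/4.8),.045)))
cv2.imwrite("pics/w6g.png",cv2.resize(w["image"][110:240,160:320],None,fx=5,fy=4.6,interpolation=cv2.INTER_CUBIC))
```

```text
[-58.0148   7.9413] (array([ 0.5888, -0.1151,  0.0691]), [np.float64(0.0020057904861418624), np.float64(0.0020057904861418593)]) [-64.0674   7.2263]
[-83.0922 -10.9148]
[-83.214   13.3729]
scene [-68.6741  -5.2531]
scene [-77.6523  28.9972]
scene [-75.7699 -36.7876]
```

View pics/w6g.png

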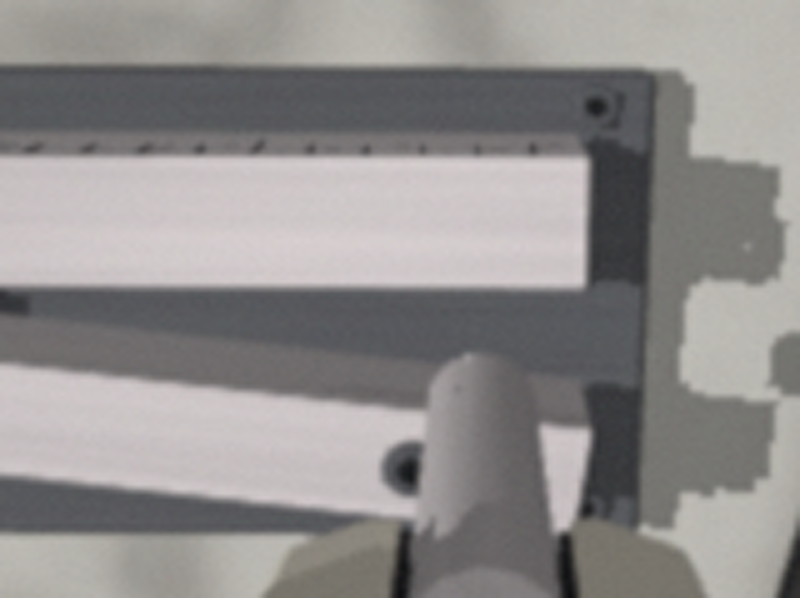

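Run:
```python
from g import *
w=cam("wrist")
g=np.load("gauge.npz");tog=lambda X:g["R2"].T@(X[:2]-g["O"])*1000
s,p,R=tool();print(p)
for z in(.070,.072,.074):print(tog(onz(w,(256,186.9),z)))
for q in [(277.6,172.4),(277.6,202.8),(162,188.7)]: print(tog(onz(w,q,.045)))
```

```text
[ 0.589  -0.112   0.1253]
[-64.0857  -3.9421]
[-64.0861  -4.5451]
[-64.0865  -5.1481]
[-83.5307 -10.1641]
[-84.2475  18.9666]
[22.0139  5.6945]
```

```bash
python3 -m inch '[[[-1,12,0,0,0,0],[0,18,0,0,0,0],[0,15,0,0,0,0],[0,8,0,0,0,0],[0,3,0,0,0,0],[0,0,0,0,0,0]]]'
python3 -m inch '[[[0,2,0,0,0,0],[0,1,0,0,0,0],[0,0.5,0,0,0,0],[0,0,0,0,0,0]]]'
python3 - <<'E'
from g import *
w=cam("wrist","pics/w7.png");s,p,R=tool();print(p,s["force"],s["wrist_torque"])
cv2.imwrite("pics/w7g.png",cv2.resize(w["image"][130:280,160:320],None,fx=5,fy=4,interpolation=cv2.INTER_CUBIC))
E
```

```text
t: 10.5
tool_pos: [0.5889, -0.111, 0.0691]
orientation: [-1.272, 1.106, -1.106]
force: [-0.2, -0.0, -2.5]
opening: 0.017
t: 11.0
tool_pos: [0.5888, -0.111, 0.0656]
orientation: [-1.272, 1.106, -1.106]
force: [-0.9, -0.0, -1.5]
opening: 0.0173
[ 0.5888 -0.111   0.0656] [-0.7343  0.2862 -1.6425] [-0.0614  0.0825  0.0126]
```

View pics/w7g.png

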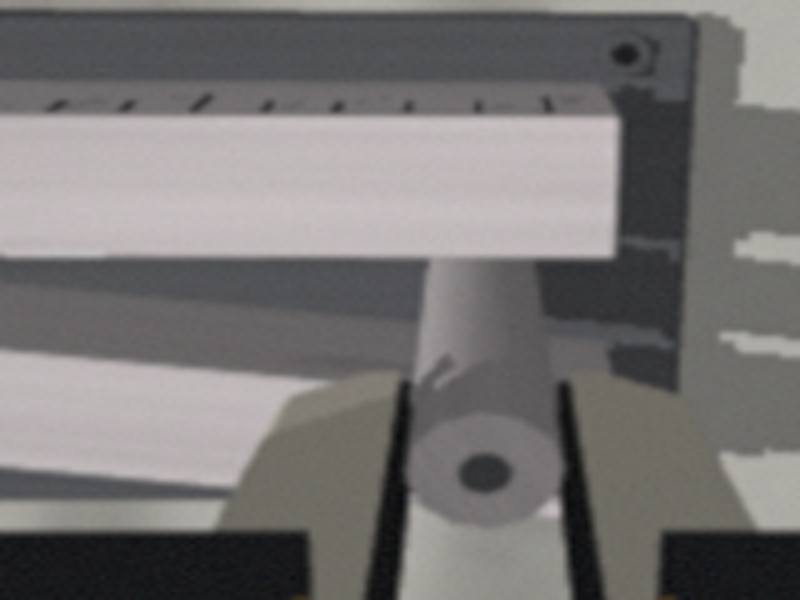

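```bash
python3 -m inch '[[[0,0.5,0,0,0,0],[0,0.5,0,0,0,0],[0,0,0,0,0,0]]]'
python3 -m inch '[[[0,0.4,0,0,0,0],[0,0,0,0,0,0]]]'
python3 -m inch '[[[0,0.4,0,0,0,0],[0,0,0,0,0,0]]]'
```

```text
t: 11.42
tool_pos: [0.5887, -0.1109, 0.0645]
orientation: [-1.272, 1.106, -1.106]
force: [-0.8, -0.4, -1.9]
opening: 0.0177
t: 11.68
tool_pos: [0.5887, -0.1109, 0.0641]
orientation: [-1.272, 1.106, -1.106]
force: [1.0, 1.2, -2.6]
opening: 0.0174
t: 11.92
tool_pos: [0.5889, -0.111, 0.0641]
orientation: [-1.272, 1.106, -1.107]
force: [-0.5, 0.2, 1.0]
opening: 0.0169
```

```bash
python3 -m inch '[[[-1,0,0,0,0,0],[-1,0,0,0,0,0],[0,0,0,0,0,0],[0,0,0,0,0,0]]]' - 12
python3 -m inch '[[[-0.7,0,0,0,0,0],[0,0,0,0,0,0]]]'
python3 -m inch '[[[-0.7,0,0,0,0,0],[0,0,0,0,0,0]]]'
python3 -m inch '[[[-0.7,0,0,0,0,0],[0,0,0,0,0,0]]]'
```

```text
t: 12.42
tool_pos: [0.5888, -0.1092, 0.0641]
orientation: [-1.272, 1.106, -1.107]
force: [-0.3, -0.5, 3.5]
opening: 0.0174
t: 12.68
tool_pos: [0.5886, -0.1083, 0.064]
orientation: [-1.271, 1.106, -1.107]
force: [-0.3, -1.0, 3.9]
opening: 0.018
t: 12.92
tool_pos: [0.5885, -0.1076, 0.064]
orientation: [-1.271, 1.106, -1.107]
force: [-1.2, -1.4, 5.3]
opening: 0.018
t: 13.18
tool_pos: [0.5884, -0.1068, 0.064]
orientation: [-1.271, 1.106, -1.106]
force: [0.7, -1.0, 5.1]
opening: 0.0179
```

```bash
python3 -m inch '[[[-0.7,-0.2,0,0,0,0],[0,0,0,0,0,0]]]'
python3 -m inch '[[[-0.7,0,0,0,0,0],[0,0,0,0,0,0]]]'
python3 - <<'E'
from g import *
w=cam("wrist","pics/w8.png");s,p,R=tool();print(p,s["force"],s["wrist_torque"])
g=np.load("gauge.npz");tog=lambda X:g["R2"].T@(X[:2]-g["O"])*1000
print(tog(p))
cv2.imwrite("pics/w8g.png",cv2.resize(w["image"][130:280,160:320],None,fx=5,fy=4,interpolation=cv2.INTER_CUBIC))
E
```

```text
t: 13.42
tool_pos: [0.5882, -0.1061, 0.0641]
orientation: [-1.272, 1.106, -1.106]
force: [-0.7, -1.6, 4.5]
opening: 0.0175
t: 13.68
tool_pos: [0.5881, -0.1054, 0.064]
orientation: [-1.272, 1.106, -1.106]
force: [-0.3, -0.2, 4.9]
opening: 0.0172
[ 0.5881 -0.1055  0.064 ] [-0.3343 -1.8828  4.5199] [-0.3017  0.0822 -0.0361]
[-64.6314  -2.3976]
```

View pics/w8g.png

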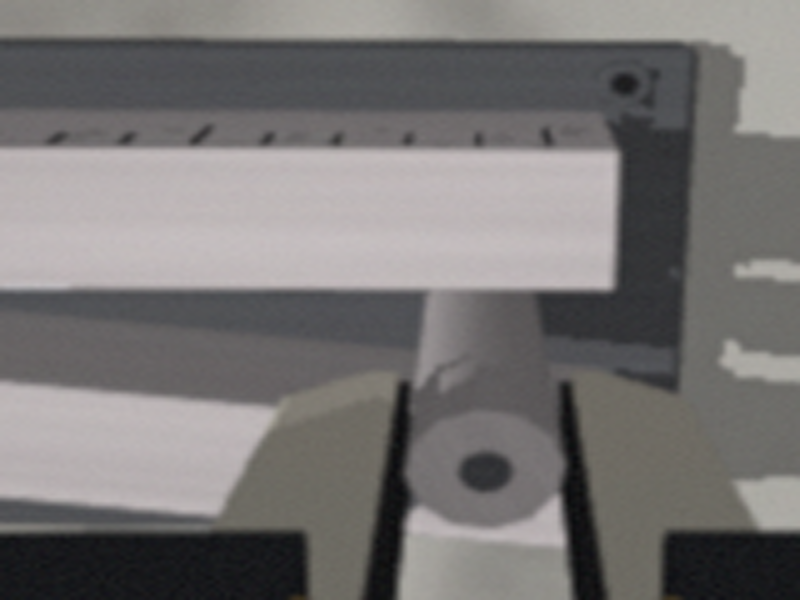

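Run:
```python
from g import *
w=cam("wrist")
g=np.load("gauge.npz");tog=lambda X:g["R2"].T@(X[:2]-g["O"])*1000
print(tog(onz(w,(257,247.5),.1)),tog(onz(w,(257,202.5),.045)),tog(onz(w,(257,202.5),.045)))
for col in (245,):
  print([tog(onz(w,(257,130+r/4),.069)) for r in (372,)])
```

```text
[-64.6419  -3.3307] [-64.6834  -9.8571] [-64.6834  -9.8571]
[array([-64.6781,  -4.4021])]
```

```bash
python3 -m inch '[[[1,0,0,0,0,0],[0,0,0,0,0,0],[0,0,0,0,0,0],[0,0,0,0,0,0]]]' 24 12
python3 - <<'E'
from g import *
w=cam("wrist","pics/w9.png");s,p,R=tool();print(p,s["force"],s["wrist_torque"])
cv2.imwrite("pics/w9g.png",cv2.resize(w["image"][130:280,160:320],None,fx=5,fy=4,interpolation=cv2.INTER_CUBIC))
E
```

```text
t: 14.28
tool_pos: [0.5879, -0.1064, 0.0637]
orientation: [-1.272, 1.107, -1.106]
force: [-0.3, -0.1, -0.6]
opening: 0.0241
[ 0.588  -0.1064  0.0637] [-0.9036 -0.0392 -0.3449] [-0.0211  0.0654  0.008 ]
```

View pics/w9g.png

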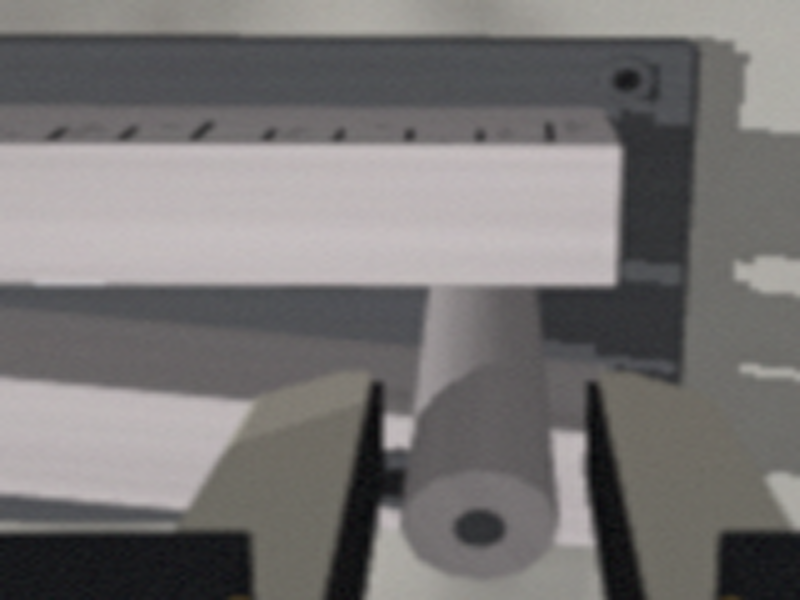

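Run:
```python
from g import *
w=cam("wrist")
g=np.load("gauge.npz");tog=lambda X:g["R2"].T@(X[:2]-g["O"])*1000
s,p,R=tool();X=onz(w,(256,261.2),.1)
print(tog(X),tog(p),R.T@(X-p)*1000,tog(onz(w,(257,201.3),.045)))
```

```text
[-63.9439   5.9134] [-64.4429  -1.4546] [  7.36   -36.2034  -0.5421] [-64.4711  -9.9455]
```

```bash
python3 -m inch '[[[4,0,0,0,0,0],[4,0,0,0,0,0],[0,0,0,0,0,0]]]' 24 12
python3 -m inch '[[[0,0,0,0,0,0],[0,0,0,0,0,0],[0,0,0,0,0,0],[0,-0.8,0,0,0,0],[0,0,0,0,0,0]]]' 0 12
python3 -m inch '[[[-2,0,0,0,0,0],[-2,0,0,0,0,0],[0,0,0,0,0,0],[0,0,0,0,0,0]]]'
python3 - <<'E'
from g import *
w=cam("wrist","pics/w10.png")
g=np.load("gauge.npz");tog=lambda X:g["R2"].T@(X[:2]-g["O"])*1000
s,p,R=tool();print(tog(p),p,s["force"],s["wrist_torque"])
cv2.imwrite("pics/w10g.png",cv2.resize(w["image"][130:280,160:320],None,fx=5,fy=4,interpolation=cv2.INTER_CUBIC))
E
```

```text
t: 14.75
tool_pos: [0.5893, -0.1149, 0.064]
orientation: [-1.271, 1.106, -1.107]
force: [0.2, 0.5, 0.4]
opening: 0.0238
t: 15.38
tool_pos: [0.5891, -0.1143, 0.0646]
orientation: [-1.272, 1.106, -1.106]
force: [0.6, 0.4, -0.7]
opening: 0.0174
t: 15.88
tool_pos: [0.5886, -0.1105, 0.0647]
orientation: [-1.272, 1.106, -1.106]
force: [-0.9, -0.1, -1.9]
opening: 0.0175
[-64.4771   2.6733] [ 0.5886 -0.1105  0.0647] [ 0.2693 -0.8432 -2.0883] [-0.3324  0.1011 -0.032 ]
```

View pics/w10g.png

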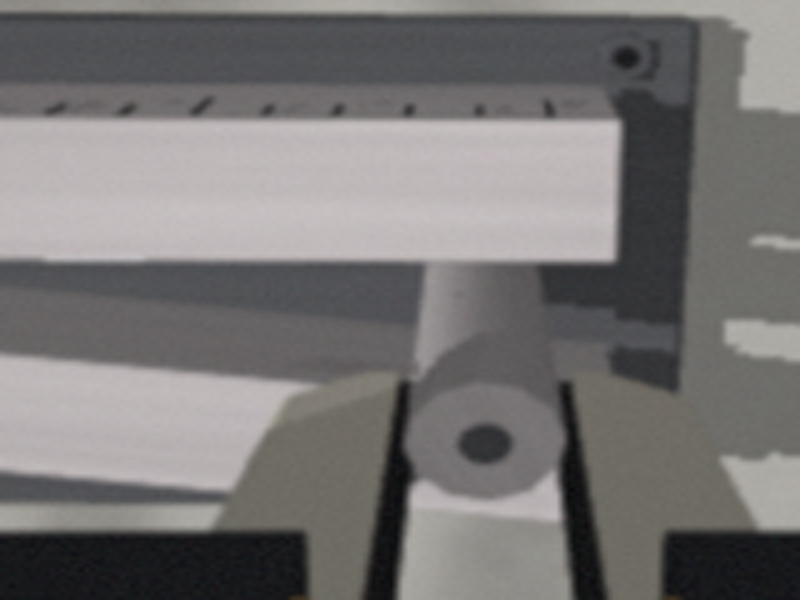

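Run:
```python
from g import *
c=cam("scene","pics/s10.png");cv2.imwrite("pics/s10g.png",cv2.resize(c["image"][180:250,290:370],None,fx=8,fy=8,interpolation=cv2.INTER_CUBIC))
b=cam("side","pics/d10.png");cv2.imwrite("pics/d10g.png",cv2.resize(b["image"][130:200,230:310],None,fx=8,fy=8,interpolation=cv2.INTER_CUBIC))
g=np.load("gauge.npz")
for y in(-.001,.003):
  for z in(.01,.045,.1):
    P=np.r_[g["O"]+g["R2"]@[-.0645,y],z];print(y,z,(proj(c,P)-[290,180])*8,(proj(b,P)-[230,130])*8)
```

```text
-0.001 0.01 [204.6042 369.8187] [219.3262 460.173 ]
-0.001 0.045 [212.0824 309.1641] [221.0988 400.0251]
-0.001 0.1 [224.2933 209.4933] [223.9327 303.7903]
0.003 0.01 [213.872  372.2616] [221.5737 457.6229]
0.003 0.045 [221.5163 311.6055] [223.3586 397.5732]
0.003 0.1 [233.9987 211.9283] [226.212  301.4992]
```

View pics/s10g.png

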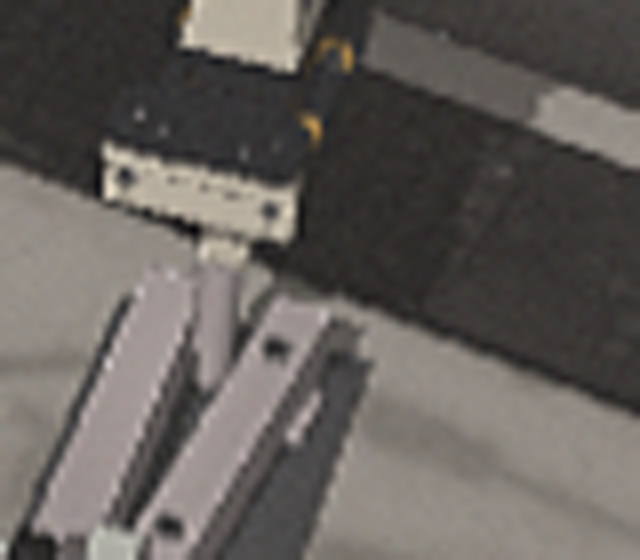

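View pics/d10g.png

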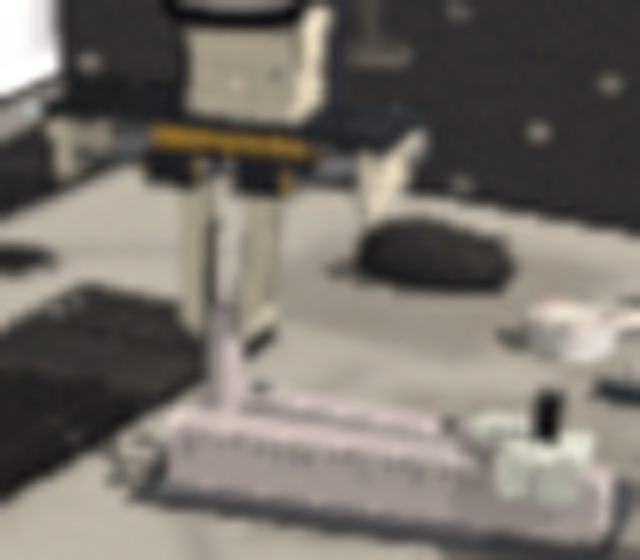

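```bash
python3 -m inch '[[[0,0,-3,0,0,0],[0,0,-5,0,0,0],[0,0,-6,0,0,0],[0,0,-6,0,0,0],[0,0,-4,0,0,0],[0,0,-2,0,0,0],[0,0,0,0,0,0]]]'
python3 -m inch '[[[0,0,-3,0,0,0],[0,0,-3,0,0,0],[0,0,-2,0,0,0],[0,0,0,0,0,0]]]'
python3 - <<'E'
from g import *
w=cam("wrist","pics/w11.png")
g=np.load("gauge.npz");tog=lambda X:g["R2"].T@(X[:2]-g["O"])*1000
s,p,R=tool();print(tog(p),p,s["force"],s["wrist_torque"])
cv2.imwrite("pics/w11g.png",cv2.resize(w["image"][130:280,160:320],None,fx=5,fy=4,interpolation=cv2.INTER_CUBIC))
E
```

```text
t: 16.9
tool_pos: [0.5627, -0.1141, 0.0648]
orientation: [-1.272, 1.106, -1.106]
force: [-0.3, -1.0, -1.4]
opening: 0.0176
t: 17.4
tool_pos: [0.5548, -0.1152, 0.0647]
orientation: [-1.272, 1.106, -1.106]
force: [-0.5, -0.6, -2.2]
opening: 0.0173
[-30.3449   2.7652] [ 0.5548 -0.1152  0.0647] [-0.924  -0.698  -0.9921] [-0.2808  0.0661 -0.0044]
```

View pics/w11g.png

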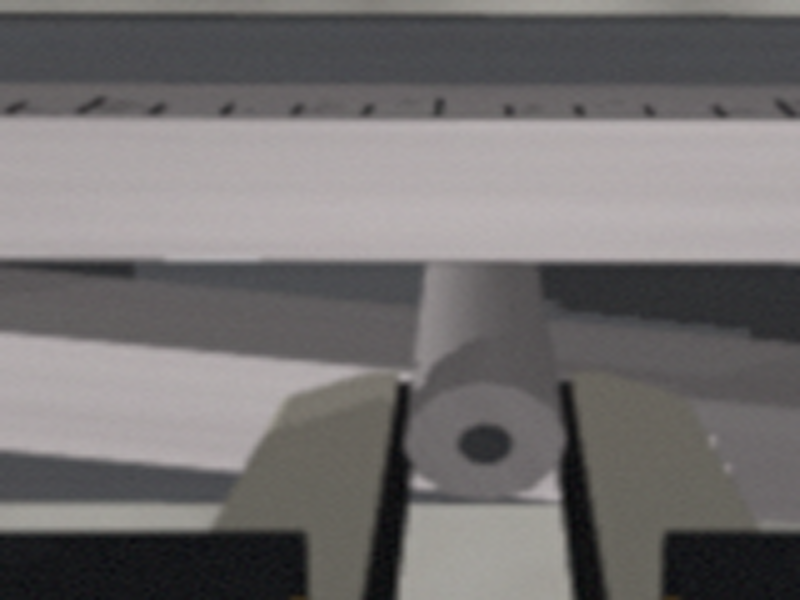

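```bash
python3 -m inch '[[[0,0,-3,0,0,0],[0,0,-3,0,0,0],[0,0,-2,0,0,0],[0,0,0,0,0,0]]]'
python3 -m inch '[[[0,0,-2,0,0,0],[0,0,-2,0,0,0],[0,0,-2,0,0,0],[0,0,0,0,0,0]]]'
python3 -m inch '[[[0,0,-2,0,0,0],[0,0,-1,0,0,0],[0,0,0,0,0,0]]]'
python3 -m inch '[[[0,0,-2,0,0,0],[0,0,-1,0,0,0],[0,0,0,0,0,0]]]'
```

```text
t: 17.95
tool_pos: [0.5468, -0.1163, 0.0647]
orientation: [-1.272, 1.106, -1.106]
force: [-0.9, -1.5, -1.9]
opening: 0.0178
t: 18.45
tool_pos: [0.5409, -0.1171, 0.0647]
orientation: [-1.272, 1.106, -1.106]
force: [-0.8, -1.6, -0.4]
opening: 0.0175
t: 18.82
tool_pos: [0.5381, -0.1175, 0.0647]
orientation: [-1.272, 1.106, -1.106]
force: [0.8, -1.1, -1.7]
opening: 0.0176
t: 19.2
tool_pos: [0.5351, -0.118, 0.0647]
orientation: [-1.272, 1.106, -1.106]
force: [0.8, -0.7, -1.0]
opening: 0.0173
```

```bash
for i in 1; do :; done
python3 -m inch '[[[0,0,-1.5,0,0,0],[0,0,-1,0,0,0],[0,0,0,0,0,0]]]'
python3 -m inch '[[[0,0,-1.5,0,0,0],[0,0,-0.5,0,0,0],[0,0,0,0,0,0]]]'
python3 -m inch '[[[0,0,-1.5,0,0,0],[0,0,0,0,0,0]]]'
python3 -m inch '[[[0,0,-1.5,0,0,0],[0,0,0,0,0,0]]]'
python3 - <<'E'
from g import *
g=np.load("gauge.npz");tog=lambda X:g["R2"].T@(X[:2]-g["O"])*1000
s,p,R=tool();print(tog(p),p,s["force"],s["wrist_torque"])
E
```

```text
t: 19.58
tool_pos: [0.5326, -0.1183, 0.0647]
orientation: [-1.272, 1.106, -1.106]
force: [-0.3, -0.2, -1.9]
opening: 0.0175
t: 19.95
tool_pos: [0.5307, -0.1186, 0.0647]
orientation: [-1.272, 1.106, -1.106]
force: [0.5, -0.7, -2.3]
opening: 0.0176
t: 20.2
tool_pos: [0.5291, -0.1188, 0.0647]
orientation: [-1.272, 1.106, -1.106]
force: [0.3, -1.1, -1.5]
opening: 0.0174
t: 20.45
tool_pos: [0.5276, -0.119, 0.0647]
orientation: [-1.272, 1.106, -1.106]
force: [-0.6, -1.3, -2.0]
opening: 0.0172
[-2.9334  2.9099] [ 0.5276 -0.119   0.0647] [-0.6131 -1.2997 -1.961 ] [-0.1902  0.0548 -0.0556]
```

```bash
python3 -m inch '[[[0,0,-1,0,0,0],[0,0,0,0,0,0]]]'
python3 -m inch '[[[0,0,-1,0,0,0],[0,0,0,0,0,0]]]'
python3 -m inch '[[[0,0,-1,0,0,0],[0,0,0,0,0,0]]]'
python3 -m inch '[[[0,0,-1,0,0,0],[0,0,0,0,0,0]]]'
python3 - <<'E'
from g import *
w=cam("wrist","pics/w12.png")
cv2.imwrite("pics/w12g.png",cv2.resize(w["image"][130:280,160:320],None,fx=5,fy=4,interpolation=cv2.INTER_CUBIC))
E
```

```text
t: 20.7
tool_pos: [0.5267, -0.1191, 0.0647]
orientation: [-1.272, 1.106, -1.106]
force: [1.0, -0.3, -0.8]
opening: 0.0175
t: 20.95
tool_pos: [0.5257, -0.1193, 0.0647]
orientation: [-1.272, 1.106, -1.106]
force: [-0.3, -1.0, -2.1]
opening: 0.0173
t: 21.2
tool_pos: [0.5247, -0.1194, 0.0647]
orientation: [-1.272, 1.106, -1.106]
force: [0.9, -1.8, -1.8]
opening: 0.0179
t: 21.45
tool_pos: [0.5238, -0.1195, 0.0648]
orientation: [-1.272, 1.106, -1.106]
force: [1.0, -0.6, -2.1]
opening: 0.0175
```

View pics/w12g.png

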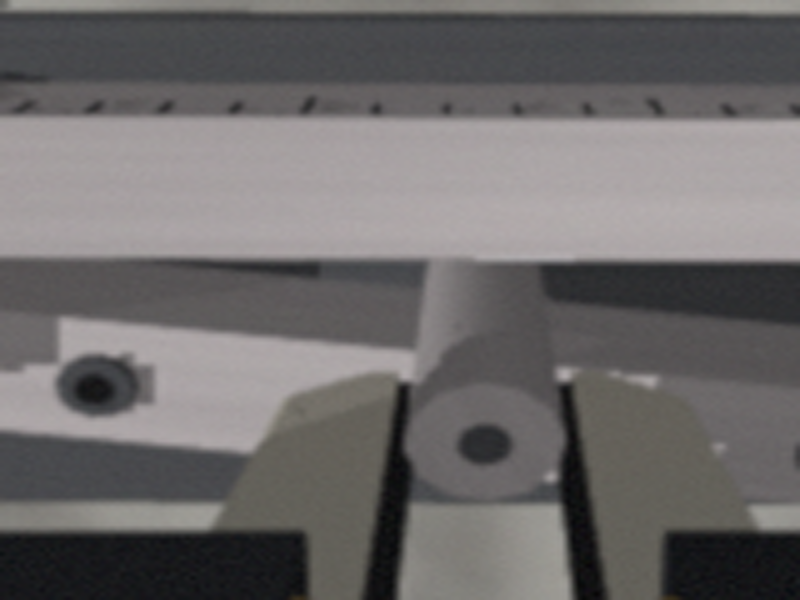

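```bash
python3 -m inch '[[[0,0,-1,0,0,0],[0,0,0,0,0,0]]]' | grep -E "force|pos"
python3 -m inch '[[[0,0,-1,0,0,0],[0,0,0,0,0,0]]]'| grep -E "force|pos"
python3 -m inch '[[[0,0,-1,0,0,0],[0,0,0,0,0,0]]]'| grep -E "force|pos"
python3 -m inch '[[[0,0,-1,0,0,0],[0,0,0,0,0,0]]]'| grep -E "force|pos"
python3 -c "
from h import *
print(tool()[0]['wrist_torque'])"
```

```text
tool_pos: [0.5229, -0.1197, 0.0648]
force: [0.8, -1.9, -1.7]
tool_pos: [0.522, -0.1199, 0.0649]
force: [1.6, -0.6, -1.9]
tool_pos: [0.521, -0.12, 0.0649]
force: [2.3, -0.5, -0.9]
tool_pos: [0.52, -0.1202, 0.065]
force: [2.7, -0.9, -1.1]
[-0.2342 -0.5807  0.0263]
```

```bash
python3 -m inch '[[[0,0,-1,0,0,0],[0,0,0,0,0,0]]]' | grep -E "force|pos"
python3 -m inch '[[[0,0,-1,0,0,0],[0,0,0,0,0,0]]]'| grep -E "force|pos"
python3 - <<'E'
from g import *
print(tool()[0]['wrist_torque'])
w=cam("wrist","pics/w13.png")
cv2.imwrite("pics/w13g.png",cv2.resize(w["image"][130:280,160:320],None,fx=5,fy=4,interpolation=cv2.INTER_CUBIC))
c=cam("scene","pics/s13.png");cv2.imwrite("pics/s13g.png",cv2.resize(c["image"][180:250,280:360],None,fx=8,fy=8,interpolation=cv2.INTER_CUBIC))
E
```

```text
tool_pos: [0.519, -0.1203, 0.0649]
force: [3.3, -2.1, -1.1]
tool_pos: [0.518, -0.1204, 0.0649]
force: [3.1, -1.1, -0.3]
[-0.2489 -0.8323  0.0208]
```

View pics/w13g.png

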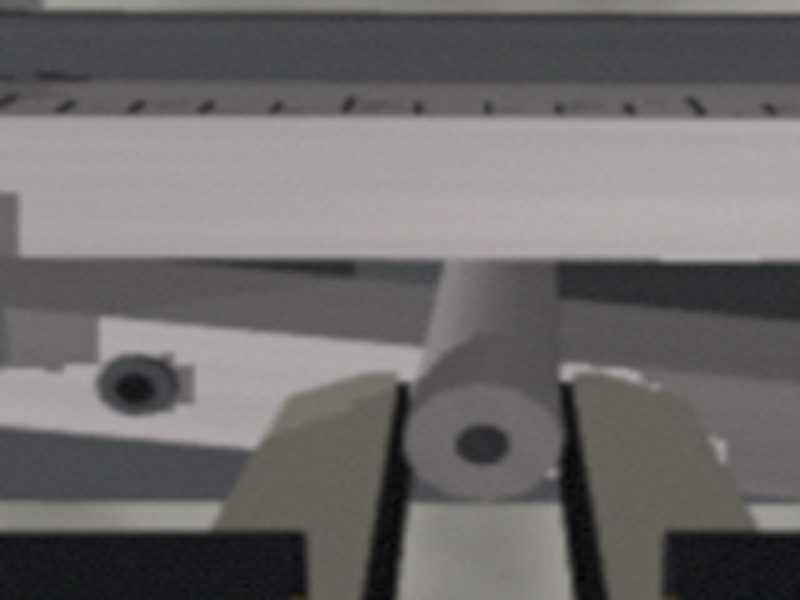

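View pics/s13g.png

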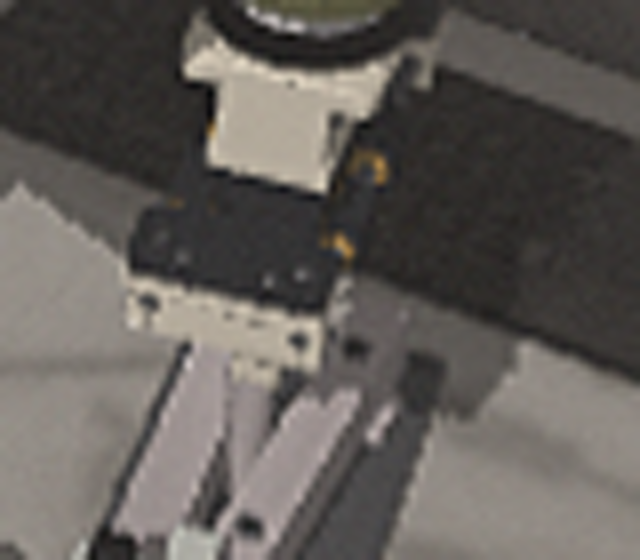

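```bash
python3 -m inch '[[[0,0,2,0,0,0],[0,0,2,0,0,0],[0,0,0,0,0,0]]]' | grep -E "force|pos"
python3 -m inch '[[[0,0,0,0,0,0],[0,0,0,0,0,0],[0,0,0,0,0,0]]]' 24 12
python3 - <<'E'
from g import *
w=cam("wrist","pics/w14.png");g=np.load("gauge.npz");tog=lambda X:g["R2"].T@(X[:2]-g["O"])*1000
s,p,R=tool();print(p,tog(p),s["force"],s["wrist_torque"])
cv2.imwrite("pics/w14g.png",cv2.resize(w["image"][130:280,160:320],None,fx=5,fy=4,interpolation=cv2.INTER_CUBIC))
c=cam("scene","pics/s14.png");cv2.imwrite("pics/s14g.png",cv2.resize(c["image"][180:250,280:360],None,fx=8,fy=8,interpolation=cv2.INTER_CUBIC))
E
```

```text
tool_pos: [0.521, -0.1199, 0.0643]
force: [-2.2, -1.8, 1.2]
t: 23.85
tool_pos: [0.5218, -0.1196, 0.0646]
orientation: [-1.272, 1.106, -1.106]
force: [-0.4, 0.2, 0.1]
opening: 0.0239
[ 0.5218 -0.1196  0.0647] [2.896 2.741] [0.6663 0.4982 0.3652] [-0.0371  0.0306 -0.0253]
```

View pics/w14g.png

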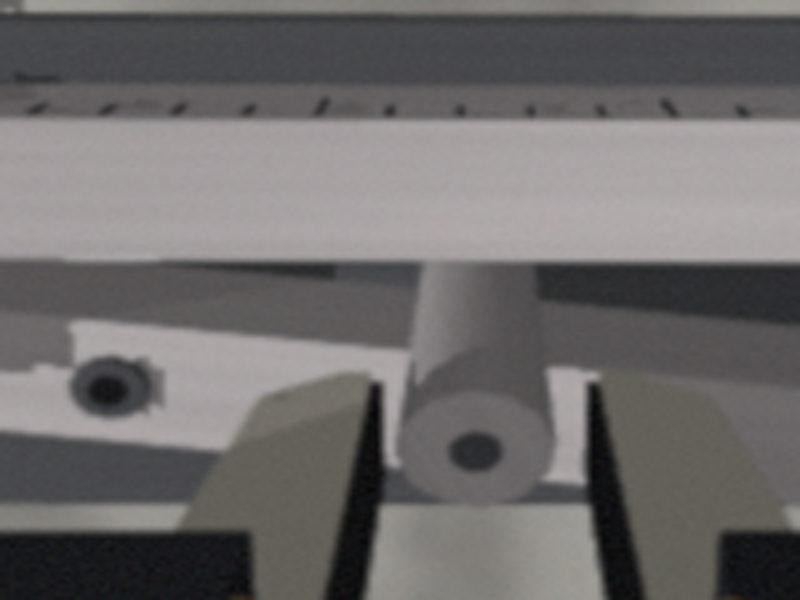

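View pics/s14g.png

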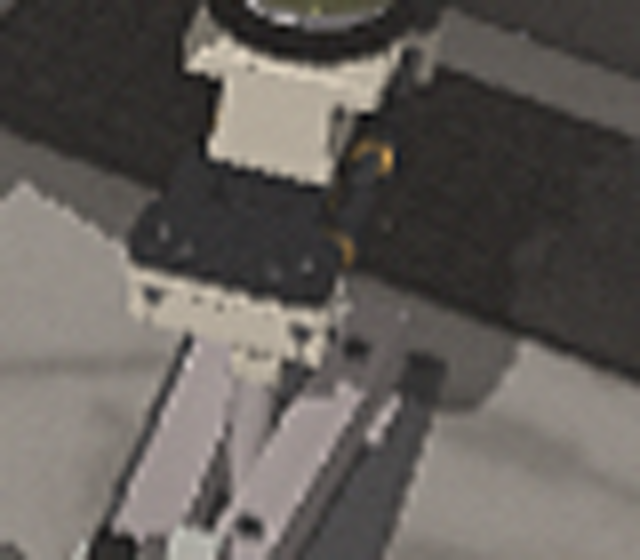

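```bash
python3 - <<'E'
from g import *
w=cam("wrist");g=np.load("gauge.npz");tog=lambda X:g["R2"].T@(X[:2]-g["O"])*1000
s,p,R=tool();X=onz(w,(255,242.7),.1);print(tog(X),R.T@(X-p)*1000,tog(onz(w,(255,195.5),.045)))
E
python3 -m inch '[[[-2,0.5,0,0,0,0],[-2,0,0,0,0,0],[0,0,0,0,0,0]]]' 24 12
python3 -m inch '[[[0,0,0,0,0,0],[0,0,0,0,0,0],[0,0,0,0,0,0],[0,0,0,0,0,0]]]' 0 12
python3 - <<'E'
from g import *
w=cam("wrist","pics/w15.png");g=np.load("gauge.npz");tog=lambda X:g["R2"].T@(X[:2]-g["O"])*1000
s,p,R=tool();print(p,tog(p),s["force"],s["wrist_torque"])
cv2.imwrite("pics/w15g.png",cv2.resize(w["image"][130:280,160:320],None,fx=5,fy=4,interpolation=cv2.INTER_CUBIC))
E
```

```text
[ 3.988  -0.6833] [ -3.5185 -35.257   -1.0884] [ 4.2946 -9.7139]
t: 24.38
tool_pos: [0.5212, -0.1156, 0.0642]
orientation: [-1.272, 1.106, -1.106]
force: [-0.1, 0.2, -0.1]
opening: 0.024
t: 24.88
tool_pos: [0.5212, -0.1159, 0.0642]
orientation: [-1.272, 1.106, -1.106]
force: [-1.1, -0.3, 0.4]
opening: 0.0176
[ 0.5212 -0.1159  0.0643] [ 2.9899 -1.0454] [-0.7562 -0.1076  1.4067] [-0.1087  0.2038  0.    ]
```

View pics/w15g.png

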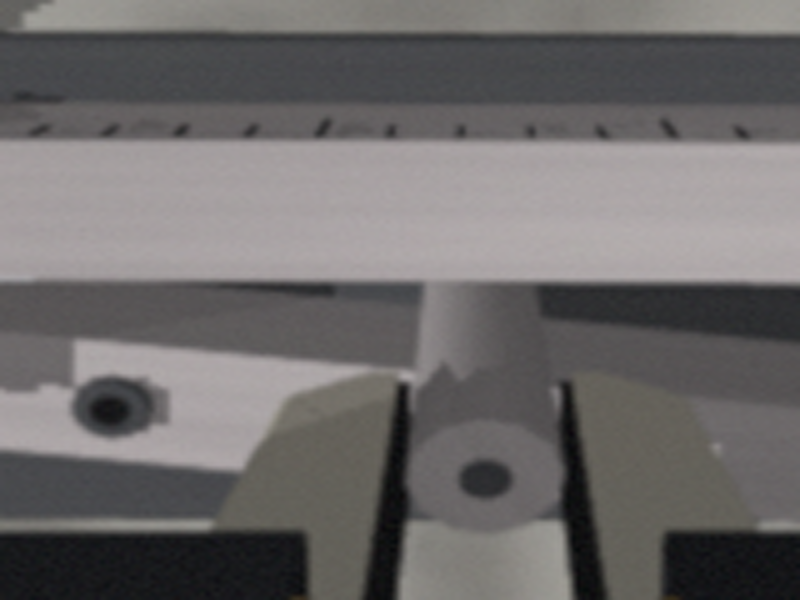

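```bash
python3 -m inch '[[[0,0,-1,0,0,0],[0,0,0,0,0,0]]]' | grep -E "force|pos"
python3 -m inch '[[[0,0,-1,0,0,0],[0,0,0,0,0,0]]]'| grep -E "force|pos"
python3 -m inch '[[[0,0,-1,0,0,0],[0,0,0,0,0,0]]]'| grep -E "force|pos"
python3 -c "
from h import *
print(tool()[0]['wrist_torque'])"
```

```text
tool_pos: [0.5203, -0.116, 0.0642]
force: [-0.4, 0.2, 0.4]
tool_pos: [0.5193, -0.1161, 0.0642]
force: [0.4, 1.0, -1.3]
tool_pos: [0.5184, -0.1162, 0.0642]
force: [1.8, 0.4, -2.2]
[ 0.0943 -0.4831 -0.0159]
```

```bash
python3 -m inch '[[[0,0,-1,0,0,0],[0,0,0,0,0,0]]]' | grep -E "force|pos"
python3 -m inch '[[[0,0,-1,0,0,0],[0,0,0,0,0,0]]]'| grep -E "force|pos"
python3 - <<'E'
from g import *
w=cam("wrist","pics/w16.png");print(tool()[0]['wrist_torque'])
cv2.imwrite("pics/w16g.png",cv2.resize(w["image"][130:280,160:320],None,fx=5,fy=4,interpolation=cv2.INTER_CUBIC))
E
```

```text
tool_pos: [0.5176, -0.1163, 0.0644]
force: [3.3, 1.8, -0.7]
tool_pos: [0.5167, -0.1165, 0.0645]
force: [3.9, 2.5, -0.1]
[ 0.3944 -0.8341  0.0137]
```

View pics/w16g.png

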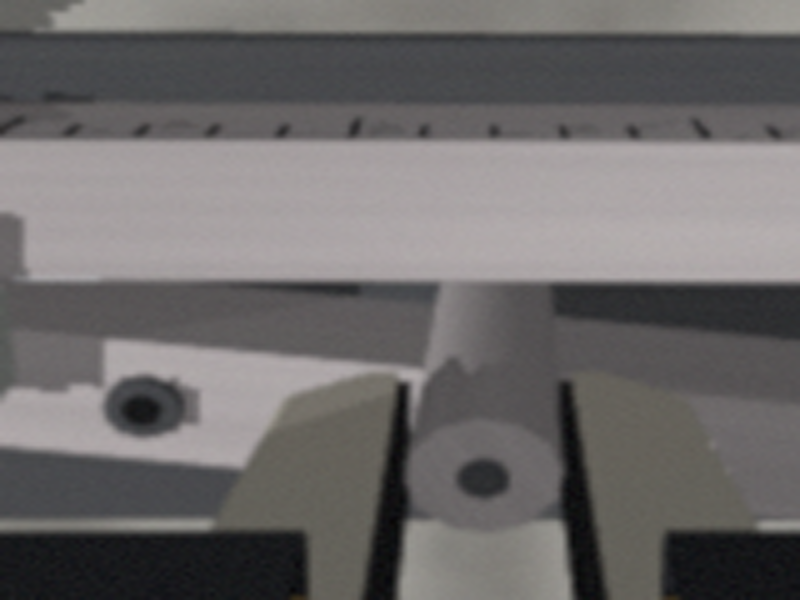

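```bash
python3 -m inch '[[[0,0,1,0,0,0],[0,0,1,0,0,0],[0,0,0,0,0,0]]]' 26 12
python3 - <<'E'
from g import *
w=cam("wrist","pics/w17.png");g=np.load("gauge.npz");tog=lambda X:g["R2"].T@(X[:2]-g["O"])*1000
s,p,R=tool();print(p,tog(p),s["force"],s["wrist_torque"])
cv2.imwrite("pics/w17g.png",cv2.resize(w["image"][130:280,160:320],None,fx=5,fy=4,interpolation=cv2.INTER_CUBIC))
E
```

```text
t: 26.6
tool_pos: [0.5179, -0.1164, 0.064]
orientation: [-1.272, 1.107, -1.106]
force: [-0.2, -0.0, 0.1]
opening: 0.0259
[ 0.518  -0.1163  0.064 ] [ 6.2636 -1.023 ] [-0.2322 -0.4258  1.0485] [ 0.0174  0.0306 -0.0074]
```

View pics/w17g.png

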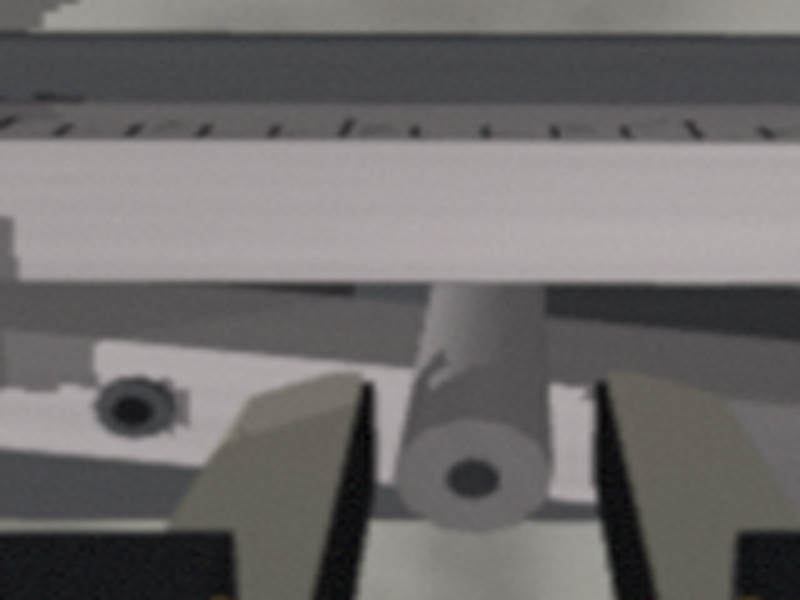

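```bash
python3 -m inch '[[[0,3,0,0,0,0],[0,3,0,0,0,0],[0,1,0,0,0,0],[0,0,0,0,0,0]]]' 26 12
python3 -m inch '[[[0,0,0,0,0,0],[0,0,0,0,0,0],[0,0,0,0,0,0],[0,0,0,0,0,0]]]' 0 45
python3 - <<'E'
from g import *
w=cam("wrist","pics/w18.png");g=np.load("gauge.npz");tog=lambda X:g["R2"].T@(X[:2]-g["O"])*1000
s,p,R=tool();print(p,tog(p),s["force"],s["wrist_torque"])
cv2.imwrite("pics/w18g.png",cv2.resize(w["image"][130:280,160:320],None,fx=5,fy=4,interpolation=cv2.INTER_CUBIC))
E
```

```text
t: 27.15
tool_pos: [0.5182, -0.1162, 0.057]
orientation: [-1.272, 1.106, -1.106]
force: [0.9, 0.1, -0.4]
opening: 0.0255
t: 27.65
tool_pos: [0.5184, -0.1163, 0.0573]
orientation: [-1.272, 1.106, -1.106]
force: [0.2, -0.4, 0.8]
opening: 0.0168
[ 0.5184 -0.1163  0.0573] [ 5.8722 -1.0244] [-0.4098 -0.5299  1.0081] [-0.0408  0.0587 -0.0264]
```

View pics/w18g.png

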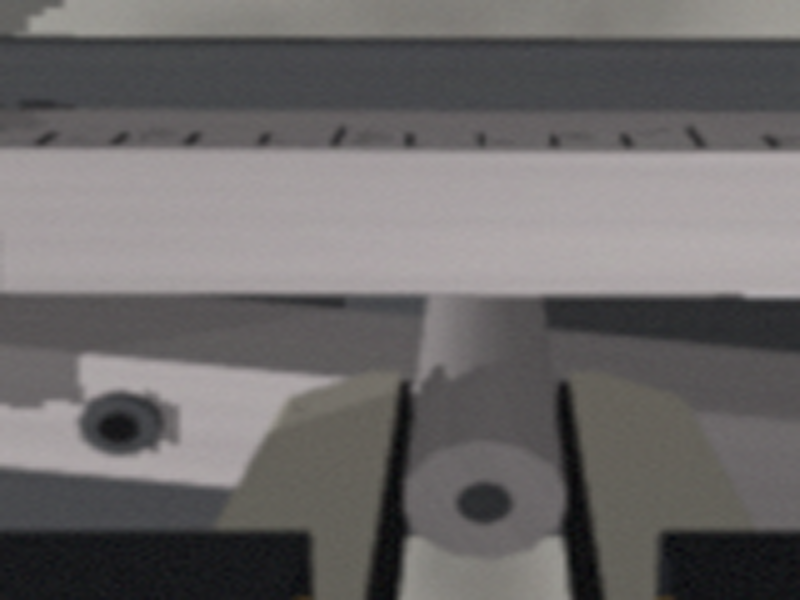

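```bash
python3 -m inch '[[[0,0,-1,0,0,0],[0,0,0,0,0,0]]]' | grep -E "force|pos"
python3 -m inch '[[[0,0,-0.7,0,0,0],[0,0,0,0,0,0]]]'| grep -E "force|pos"
python3 -m inch '[[[0,0,-0.7,0,0,0],[0,0,0,0,0,0]]]'| grep -E "force|pos"
python3 -c "
from h import *
print(tool()[0]['wrist_torque'])"
```

```text
tool_pos: [0.5178, -0.1164, 0.0574]
force: [4.3, 0.8, -2.0]
tool_pos: [0.5173, -0.1164, 0.0574]
force: [5.5, 0.9, -2.2]
tool_pos: [0.5169, -0.1165, 0.0575]
force: [6.4, 1.1, -3.4]
[ 0.2001 -1.4874  0.042 ]
```

```bash
python3 -m inch '[[[0,0,-0.7,0,0,0],[0,0,0,0,0,0]]]' | grep -E "force|pos"
python3 -m inch '[[[0,0,-0.7,0,0,0],[0,0,0,0,0,0]]]'| grep -E "force|pos"
python3 -m inch '[[[0,0,-0.7,0,0,0],[0,0,0,0,0,0]]]'| grep -E "force|pos"
python3 - <<'E'
from g import *
w=cam("wrist","pics/w19.png");g=np.load("gauge.npz");tog=lambda X:g["R2"].T@(X[:2]-g["O"])*1000
s,p,R=tool();print(p,tog(p),s["force"],s["wrist_torque"])
cv2.imwrite("pics/w19g.png",cv2.resize(w["image"][130:280,160:320],None,fx=5,fy=4,interpolation=cv2.INTER_CUBIC))
E
```

```text
tool_pos: [0.5166, -0.1165, 0.0575]
force: [8.8, 1.3, -4.9]
tool_pos: [0.5162, -0.1165, 0.0576]
force: [9.0, 1.6, -6.0]
tool_pos: [0.5159, -0.1166, 0.0577]
force: [11.6, 2.4, -6.2]
[ 0.5158 -0.1166  0.0577] [ 8.4379 -1.0812] [10.9905  2.4749 -6.3447] [ 0.3788 -2.4037  0.0188]
```

View pics/w19g.png

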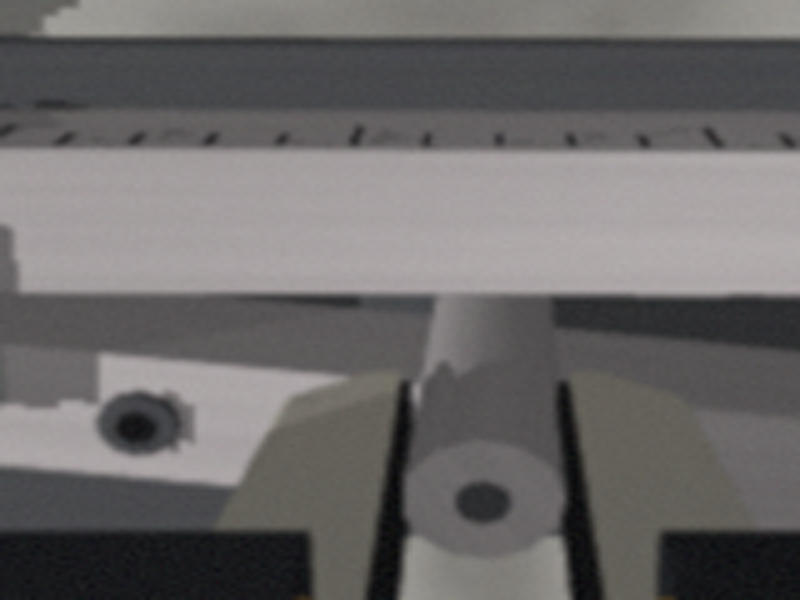

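```bash
python3 -m inch '[[[0,0.3,0,0,0,0],[0,0,0,0,0,0],[0,0,0,0,0,0]]]' | grep -E "force|pos"
python3 -m inch '[[[0,0,0,0,0,0],[0,0,0,0,0,0],[0,0,0,0,0,0]]]' 30 12
python3 - <<'E'
from g import *
w=cam("wrist","pics/w20.png");g=np.load("gauge.npz");tog=lambda X:g["R2"].T@(X[:2]-g["O"])*1000
s,p,R=tool();print(p,tog(p),s["force"],s["wrist_torque"])
cv2.imwrite("pics/w20g.png",cv2.resize(w["image"][130:280,160:320],None,fx=5,fy=4,interpolation=cv2.INTER_CUBIC))
E
```

```text
tool_pos: [0.5159, -0.1166, 0.0576]
force: [10.4, 2.6, -4.0]
t: 30.0
tool_pos: [0.5132, -0.1169, 0.0566]
orientation: [-1.272, 1.107, -1.106]
force: [0.0, 0.4, 0.3]
opening: 0.0299
[ 0.5134 -0.1169  0.0567] [10.9226 -1.0952] [ 0.1456 -0.2919 -0.1199] [-0.0255  0.0757  0.0632]
```

View pics/w20g.png

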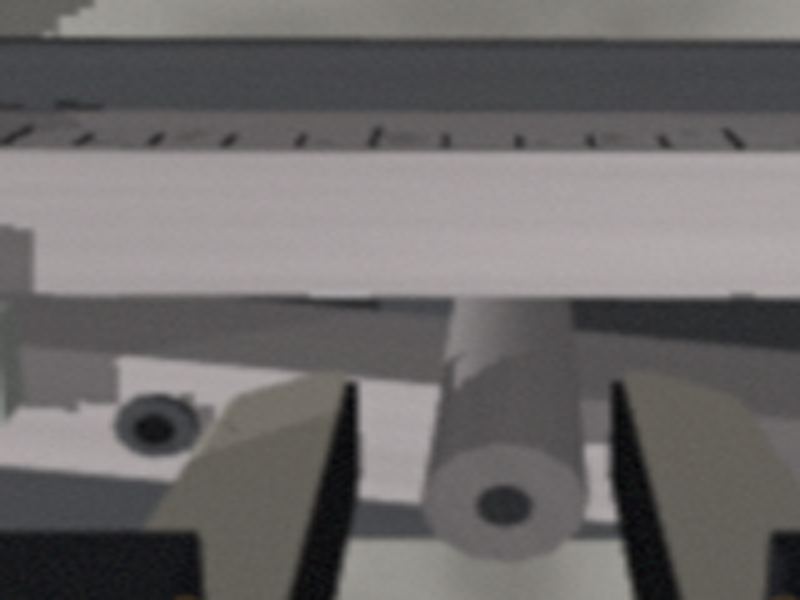

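```bash
python3 -m inch '[[[0,0,2.5,0,0,0],[0,-10,0,0,0,0],[0,-20,0,0,0,0],[0,-25,0,0,0,0],[0,-20,0,0,0,0],[0,-5,0,0,0,0],[0,0,0,0,0,0]]]' 30 12
python3 - <<'E'
from g import *
w=cam("wrist","pics/w21.png");g=np.load("gauge.npz");tog=lambda X:g["R2"].T@(X[:2]-g["O"])*1000
s,p,R=tool();print(p,tog(p),s["force"],s["wrist_torque"])
cv2.imwrite("pics/w21g.png",cv2.resize(w["image"][110:270,100:320],None,fx=3.6,fy=3.6,interpolation=cv2.INTER_CUBIC))
c=cam("scene","pics/s21.png");cv2.imwrite("pics/s21g.png",cv2.resize(c["image"][190:270,270:370],None,fx=7,fy=7,interpolation=cv2.INTER_CUBIC))
E
```

```text
t: 30.92
tool_pos: [0.5165, -0.1166, 0.1372]
orientation: [-1.272, 1.106, -1.107]
force: [-0.9, 0.7, -1.5]
opening: 0.0302
[ 0.516  -0.1164  0.1364] [ 8.243  -1.1889] [ 0.8293 -0.5108 -1.5002] [-0.0858  0.0381 -0.0473]
```

View pics/w21g.png

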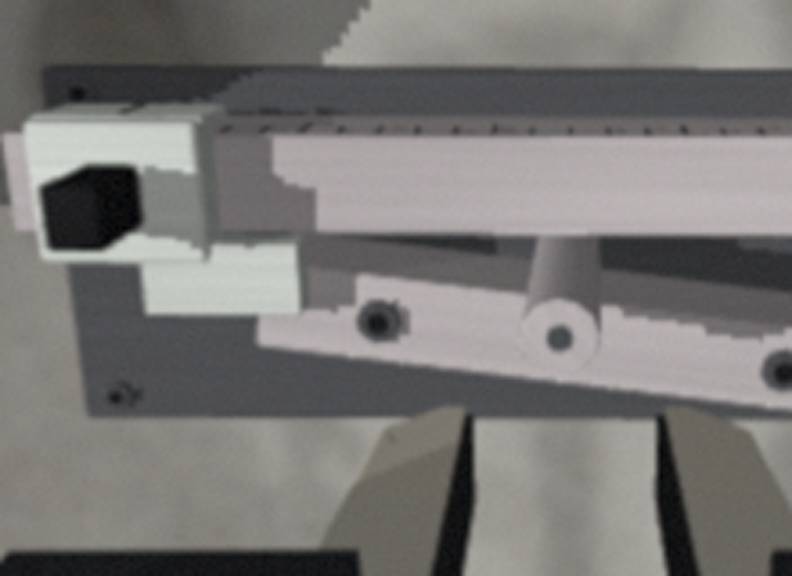

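View pics/s21g.png

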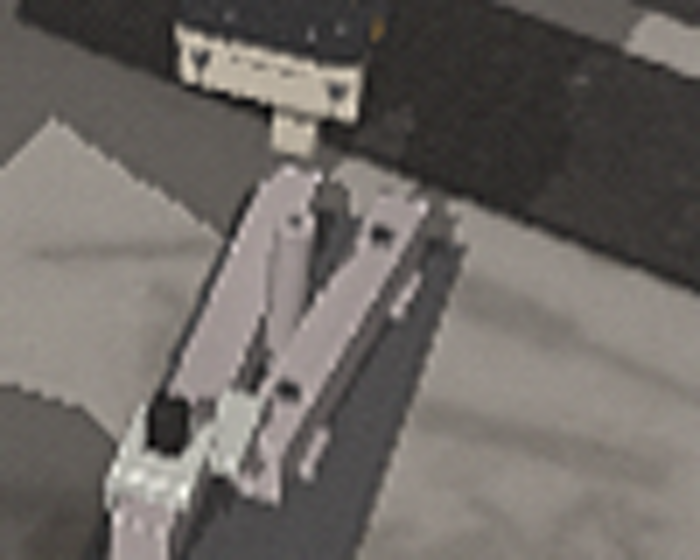

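Run:
```python
from g import *
w=cam("wrist");a=cam("scene");g=np.load("gauge.npz");tog=lambda X:g["R2"].T@(X[:2]-g["O"])*1000
L=lambda x,y:(100+x/3.6,110+y/3.6)
s,p,R=tool()
print("rod",tog(onz(w,L(558,338),.1)))
print("rod tri",tri((w,L(558,338)),(a,(270+295/7,190+222/7))))
print("rod at jaw line", tog(onz(w,L(566,238),.04)))
print("nose",tog(onz(w,L(301,275),.0575)),"grip R top edge",tog(onz(w,L(104,248),.086)),tog(onz(w,L(42,248),.086)),tog(onz(w,L(42,190),.086)))
print(tog(p))
b=cam("side")
for n,c in(("scene",a),("side",b)):
  for z in(.045,.1):
    P=np.r_[g["O"]+g["R2"]@[.0085,-.001],z];print(n,z,proj(c,P))
```

```text
rod [10.0014 -1.5795]
rod tri (array([ 0.5148, -0.1177,  0.0983]), [np.float64(0.0008853764227843617), np.float64(0.0008853764227843873)])
rod at jaw line [ 8.2756 -8.1384]
nose [75.1191 -2.7478] grip R top edge [111.3951 -17.3653] [125.1189 -17.2911] [123.349  -30.4777]
[ 8.6087 -1.3481]
scene 0.045 [310.3155 233.6394]
scene 0.1 [311.7397 221.1068]
side 0.045 [273.9102 182.2828]
side 0.1 [274.4513 170.1416]
```

```bash
python3 -m inch '[[[-2,0,-10,0,0,0],[-4,0,-20,0,0,0],[-5,0,-24,0,0,0],[-5,0,-24,0,0,0],[-5,0,-22,0,0,0],[-2,0,-9,0,0,0],[0,0,0,0,0,0],[0,0,0,0,0,0]]]' 36 8
python3 - <<'E'
from g import *
w=cam("wrist","pics/w22.png");g=np.load("gauge.npz");tog=lambda X:g["R2"].T@(X[:2]-g["O"])*1000
s,p,R=tool();print(p,tog(p),s["force"],s["opening"])
E
```

```text
t: 32.17
tool_pos: [0.4057, -0.109, 0.1371]
orientation: [-1.271, 1.106, -1.107]
force: [0.8, 0.3, -0.5]
opening: 0.0361
[ 0.4057 -0.1089  0.137 ] [116.5421 -23.4107] [0.5558 0.625  0.712 ] 0.03622655318228
```

View pics/w22.png

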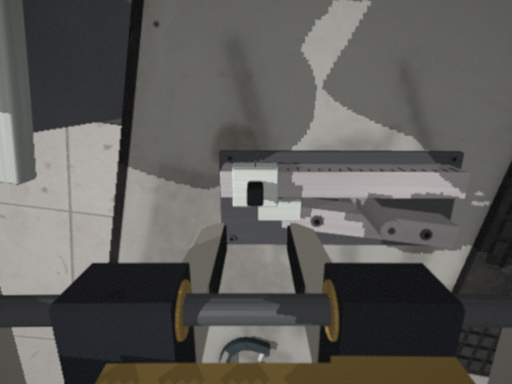

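Run:
```python
from g import *
w=cam("wrist");g=np.load("gauge.npz");tog=lambda X:g["R2"].T@(X[:2]-g["O"])*1000
cv2.imwrite("pics/w22g.png",cv2.resize(w["image"][140:240,210:310],None,fx=6,fy=6,interpolation=cv2.INTER_CUBIC))
s,p,R=tool();X=onz(w,(255.5,198),.086);print(tog(X),R.T@(X-p)*1000)
```

```text
[117.6465 -23.3235] [ 0.1319 50.9279 -1.0113]
```

View pics/w22g.png

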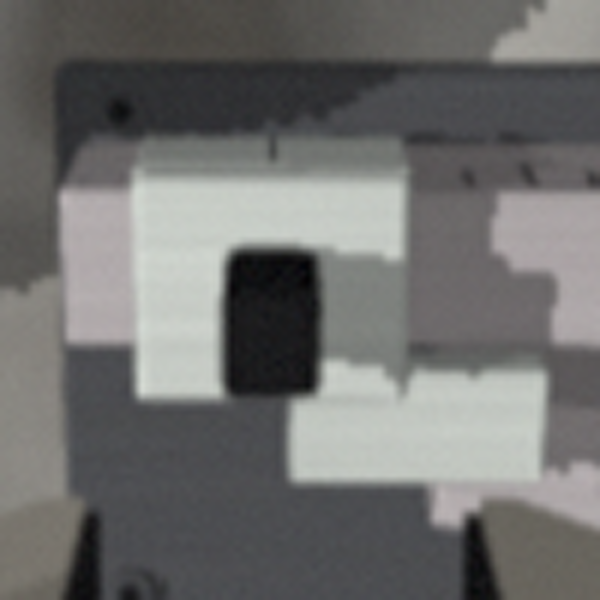

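```bash
python3 -m inch '[[[0,12,-1,0,0,0],[0,18,0,0,0,0],[0,18,0,0,0,0],[0,10,0,0,0,0],[0,4,0,0,0,0],[0,0,0,0,0,0]]]' 36 8
python3 -m inch '[[[0,0,0,0,0,0],[0,0,0,0,0,0],[0,0,0,0,0,0],[0,0,0,0,0,0]]]' 0 8
python3 - <<'E'
from g import *
w=cam("wrist","pics/w23.png");g=np.load("gauge.npz");tog=lambda X:g["R2"].T@(X[:2]-g["O"])*1000
s,p,R=tool();print(p,tog(p),s["force"],s["opening"],s["wrist_torque"])
E
```

```text
t: 33.02
tool_pos: [0.4041, -0.109, 0.0748]
orientation: [-1.272, 1.106, -1.106]
force: [-0.1, -0.1, 0.1]
opening: 0.0359
t: 33.52
tool_pos: [0.4043, -0.1091, 0.0751]
orientation: [-1.272, 1.106, -1.106]
force: [-0.7, 0.1, -0.1]
opening: 0.0018
[ 0.4042 -0.109   0.075 ] [118.0146 -23.503 ] [-0.0406 -0.0181  0.2137] 0.0014073355013598733 [-0.0973  0.0245  0.0044]
```

View pics/w23.png

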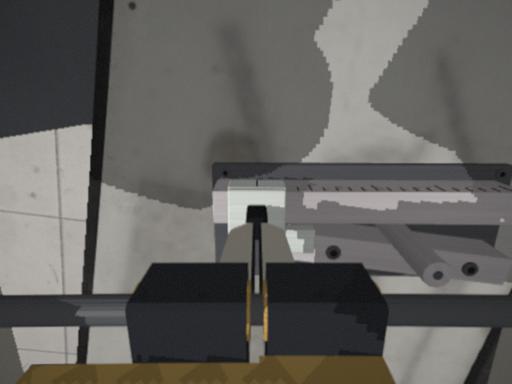

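Run:
```python
from g import *
w=cam("wrist");g=np.load("gauge.npz");tog=lambda X:g["R2"].T@(X[:2]-g["O"])*1000
cv2.imwrite("pics/w23g.png",cv2.resize(w["image"][150:280,200:340],None,fx=5,fy=4.5,interpolation=cv2.INTER_CUBIC))
s,p,R=tool();print(p,proj(w,p),proj(w,p+[0,0,.011]),proj(w,p-[0,0,.008]))
G=lambda x,y,z:proj(w,np.r_[g["O"]+g["R2"]@[x,y],z])
print(G(.118,-.0235,.086),G(.118,-.0155,.086),G(.118,-.0315,.086),G(.118,-.0155,.0595))
c=cam("scene");cv2.imwrite("pics/s23g.png",cv2.resize(c["image"][190:280,260:360],None,fx=6,fy=6,interpolation=cv2.INTER_CUBIC))
```

```text
[ 0.4042 -0.109   0.075 ] [256.8765 222.7289] [256.8931 229.7476] [256.8655 218.0682]
[256.9125 229.7841] [256.8523 241.311 ] [256.9741 217.9811] [256.8202 224.3836]
```

View pics/w23g.png

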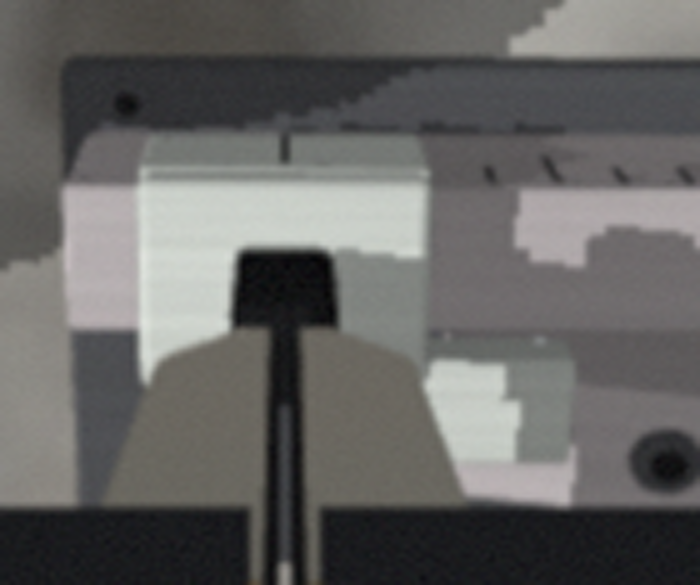

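View pics/s23g.png

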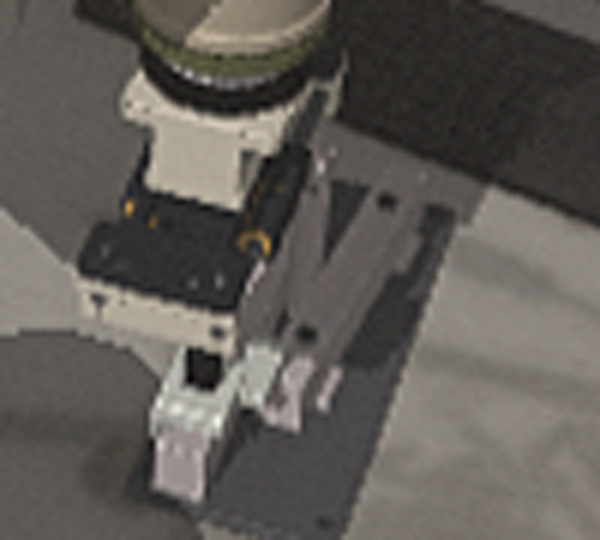

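Run:
```python
from g import *
w=cam("wrist");g=np.load("gauge.npz")
s,p,R=tool()
for x in(-.0075,0):
  for dy in(.008,0,-.011,-.02): print(x,dy,proj(w,p+R@[x,dy,0]))
b=cam("side","pics/d23.png");cv2.imwrite("pics/d23g.png",cv2.resize(b["image"][110:210,250:350],None,fx=6,fy=6,interpolation=cv2.INTER_CUBIC))
for n,P in (("tip",p+R@[0,.008,0]),("griptop",np.r_[g["O"]+g["R2"]@[.118,-.0235],.086]),("gripbot",np.r_[g["O"]+g["R2"]@[.118,-.0235],.0595])): print(n,P,(proj(b,P)-[250,110])*6)
```

```text
-0.0075 0.008 [256.8807 207.8641]
-0.0075 0 [256.8907 212.1829]
-0.0075 -0.011 [256.9057 218.693 ]
-0.0075 -0.02 [256.9192 224.585 ]
0 0.008 [256.8788 218.073 ]
0 0 [256.8886 222.7338]
0 -0.011 [256.9033 229.7528]
0 -0.02 [256.9167 236.099 ]
tip [ 0.4042 -0.109   0.067 ] [288.9517 436.4555]
griptop [ 0.4043 -0.109   0.086 ] [290.6314 410.5497]
gripbot [ 0.4043 -0.109   0.0595] [288.2194 446.4816]
```

View pics/d23g.png

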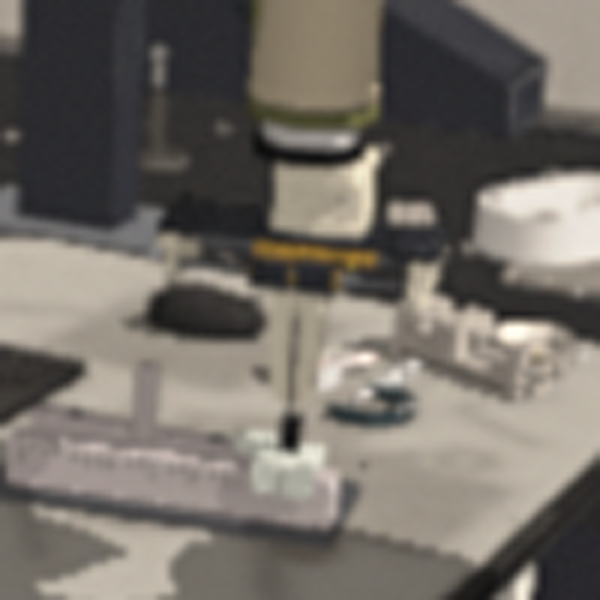

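```bash
python3 -m inch '[[[0,0,0,0,0,0],[0,0,0,0,0,0],[0,0,0,0,0,0],[0,5,0,0,0,0],[0,6,0,0,0,0],[0,4,0,0,0,0],[0,3,0,0,0,0],[0,0,0,0,0,0]]]' 36 8
python3 - <<'E'
from g import *
w=cam("wrist");cv2.imwrite("pics/w24g.png",cv2.resize(w["image"][150:280,190:330],None,fx=5,fy=4.5,interpolation=cv2.INTER_CUBIC))
b=cam("side");cv2.imwrite("pics/d24g.png",cv2.resize(b["image"][110:210,250:350],None,fx=6,fy=6,interpolation=cv2.INTER_CUBIC))
s,p,R=tool();print(p,s["force"])
E
```

```text
t: 34.78
tool_pos: [0.404, -0.1089, 0.0566]
orientation: [-1.272, 1.107, -1.106]
force: [0.1, -0.1, 0.4]
opening: 0.0362
[ 0.4043 -0.109   0.057 ] [ 0.6384  0.6142 -0.2834]
```

View pics/w24g.png

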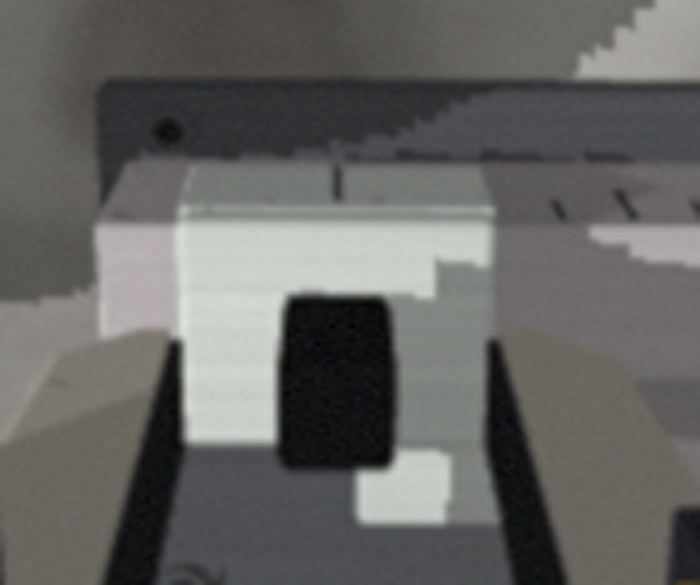

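View pics/d24g.png

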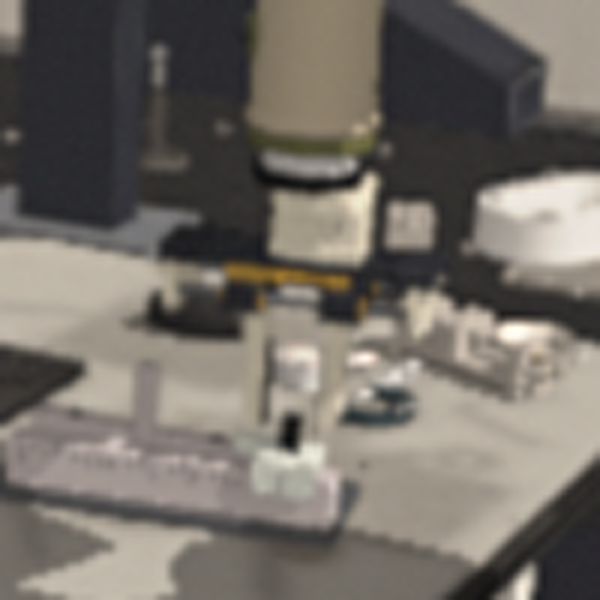

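```bash
python3 -m inch '[[[0,0,0,0,0,0],[0,0,0,0,0,0],[0,0,0,0,0,0],[0,0,0,0,0,0]]]' 0 10
python3 - <<'E'
from g import *
w=cam("wrist");cv2.imwrite("pics/w25g.png",cv2.resize(w["image"][150:280,190:410],None,fx=3.6,fy=3.6,interpolation=cv2.INTER_CUBIC))
s,p,R=tool();print(p,s["force"],s["wrist_torque"])
E
```

```text
t: 35.38
tool_pos: [0.4043, -0.109, 0.057]
orientation: [-1.272, 1.106, -1.106]
force: [-0.8, -0.0, 0.7]
opening: 0.0139
[ 0.4042 -0.1091  0.057 ] [-0.7752  0.8503  0.1426] [-0.0273  0.0689 -0.0721]
```

View pics/w25g.png

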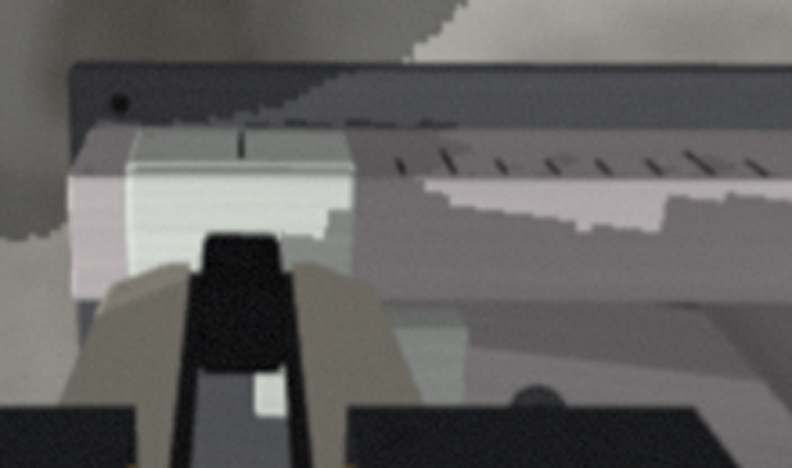

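```bash
python3 -m inch '[[[0,0,3,0,0,0],[0,0,6,0,0,0],[0,0,8,0,0,0],[0,0,8,0,0,0],[0,0,6,0,0,0],[0,0,3,0,0,0],[0,0,0,0,0,0]]]'
python3 -m inch '[[[0,0,4,0,0,0],[0,0,6,0,0,0],[0,0,3,0,0,0],[0,0,0,0,0,0]]]'
python3 - <<'E'
from g import *
w=cam("wrist");cv2.imwrite("pics/w26g.png",cv2.resize(w["image"][150:290,190:410],None,fx=3.6,fy=3.6,interpolation=cv2.INTER_CUBIC))
s,p,R=tool();g=np.load("gauge.npz");print(g["R2"].T@(p[:2]-g["O"])*1000,s["force"],s["wrist_torque"])
c=cam("scene");cv2.imwrite("pics/s26g.png",cv2.resize(c["image"][190:280,260:360],None,fx=6,fy=6,interpolation=cv2.INTER_CUBIC))
E
```

```text
t: 36.3
tool_pos: [0.4386, -0.1044, 0.0571]
orientation: [-1.271, 1.105, -1.107]
force: [1.5, -1.6, -0.0]
opening: 0.0144
t: 36.8
tool_pos: [0.4514, -0.1026, 0.057]
orientation: [-1.271, 1.105, -1.107]
force: [1.9, -3.8, 0.4]
opening: 0.0139
[ 70.4456 -23.5494] [ 2.2092 -3.7512  0.6958] [-0.7437 -0.4021 -0.0475]
```

View pics/w26g.png

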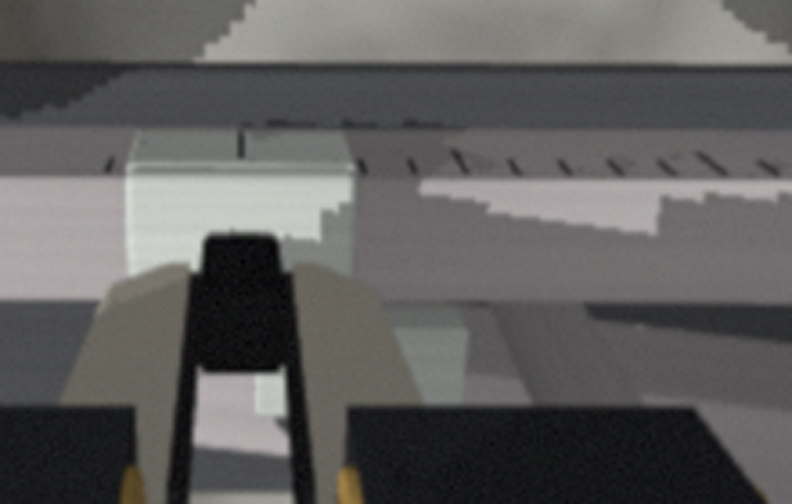

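View pics/s26g.png

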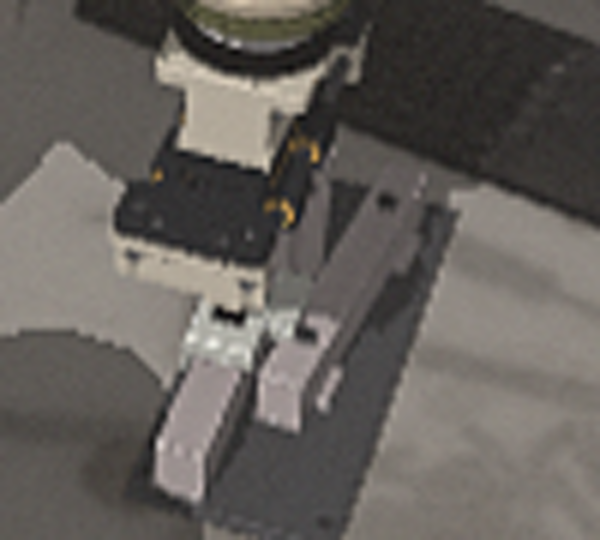

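```bash
python3 -m inch '[[[0.3,0,2,0,0,0],[0.1,0,2,0,0,0],[0,0,1,0,0,0],[0,0,0,0,0,0]]]'| grep -E "force|pos"
python3 -m inch '[[[0,0,1,0,0,0],[0,0,0,0,0,0]]]'| grep -E "force|pos"
python3 -m inch '[[[0,0,1,0,0,0],[0,0,0,0,0,0]]]'| grep -E "force|pos"
python3 - <<'E'
from g import *
w=cam("wrist");cv2.imwrite("pics/w27g.png",cv2.resize(w["image"][150:290,190:410],None,fx=3.6,fy=3.6,interpolation=cv2.INTER_CUBIC))
s,p,R=tool();g=np.load("gauge.npz");print(g["R2"].T@(p[:2]-g["O"])*1000,s["force"],s["wrist_torque"])
b=cam("side");cv2.imwrite("pics/d27g.png",cv2.resize(b["image"][130:210,240:340],None,fx=7,fy=7,interpolation=cv2.INTER_CUBIC))
E
```

```text
tool_pos: [0.4559, -0.1021, 0.057]
force: [-0.2, -1.5, 4.4]
tool_pos: [0.4568, -0.1019, 0.057]
force: [-1.0, -0.9, 5.4]
tool_pos: [0.4578, -0.1018, 0.057]
force: [-1.4, -1.4, 4.7]
[ 63.9891 -23.5103] [-1.0401 -1.6702  3.7683] [-0.3034  0.26   -0.0339]
```

View pics/w27g.png

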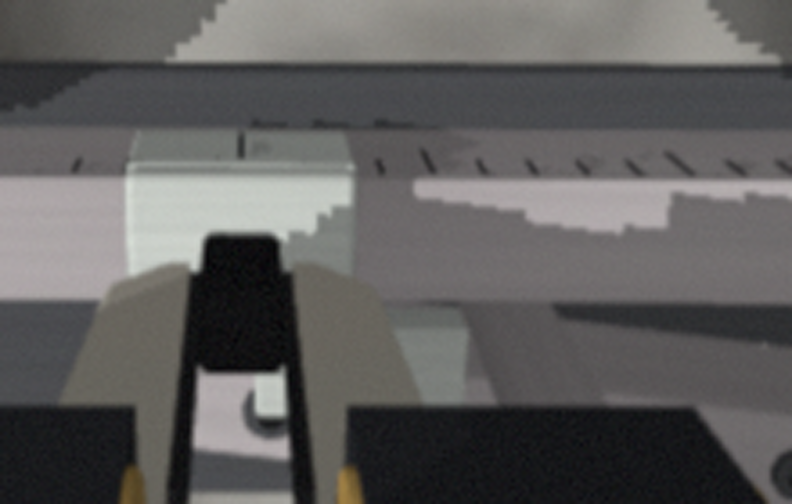

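View pics/d27g.png

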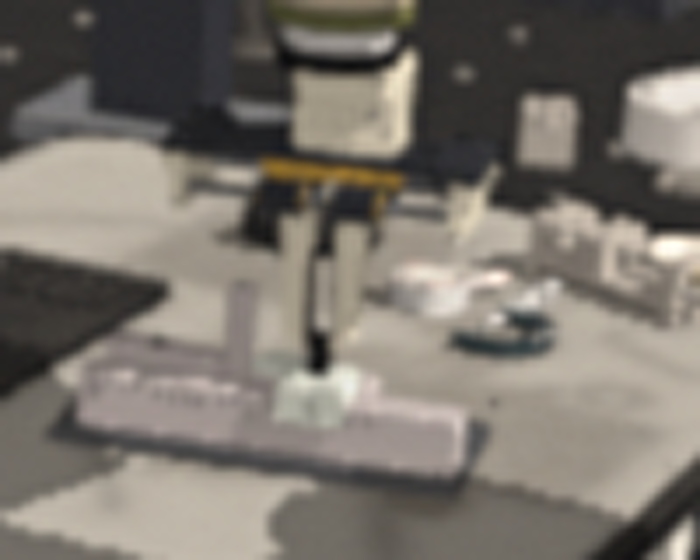

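```bash
python3 -m inch '[[[0,0,0.8,0,0,0],[0,0,0,0,0,0]]]'| grep -E "force|pos"
python3 -m inch '[[[0,0,0.8,0,0,0],[0,0,0,0,0,0]]]'| grep -E "force|pos"
python3 -m inch '[[[0,0,0.5,0,0,0],[0,0,0,0,0,0]]]'| grep -E "force|pos"
```

```text
tool_pos: [0.4586, -0.1017, 0.057]
force: [-1.5, -1.5, 5.6]
tool_pos: [0.4593, -0.1016, 0.057]
force: [-1.1, -0.8, 5.6]
tool_pos: [0.4598, -0.1015, 0.057]
force: [-1.0, -1.2, 5.4]
```

```bash
python3 -m inch '[[[0,0,0.5,0,0,0],[0,0,0,0,0,0]]]'| grep -E "force|pos"
python3 -m inch '[[[0,0,0.5,0,0,0],[0,0,0,0,0,0]]]'| grep -E "force|pos"
python3 - <<'E'
from g import *
w=cam("wrist");cv2.imwrite("pics/w28g.png",cv2.resize(w["image"][220:275,270:350],None,fx=9,fy=9,interpolation=cv2.INTER_CUBIC))
s,p,R=tool();g=np.load("gauge.npz");print(g["R2"].T@(p[:2]-g["O"])*1000,s["force"],s["wrist_torque"])
E
```

```text
tool_pos: [0.4603, -0.1014, 0.057]
force: [-1.3, -0.9, 5.4]
tool_pos: [0.4608, -0.1014, 0.057]
force: [-1.1, -2.1, 5.4]
[ 60.9279 -23.5327] [-1.659  -2.0033  5.2488] [-0.3319  0.3159 -0.0261]
```

View pics/w28g.png

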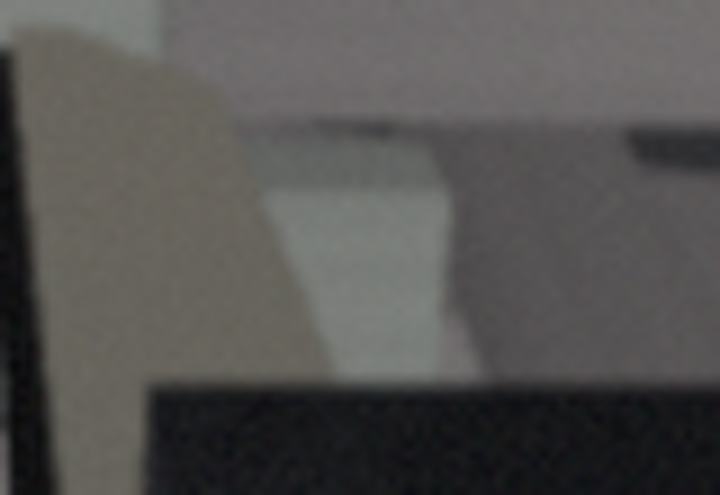

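```bash
python3 -m inch '[[[0,0,0.4,0,0,0],[0,0,0,0,0,0]]]'| grep -E "force|pos"
python3 -m inch '[[[0,0,0.4,0,0,0],[0,0,0,0,0,0]]]'| grep -E "force|pos"
python3 - <<'E'
from g import *
f=[]
for i in range(3):
  w=cam("wrist");s,p,R=tool();f.append(s["force"])
print(np.mean(f,0));cv2.imwrite("pics/w29g.png",cv2.resize(w["image"][220:275,270:350],None,fx=9,fy=9,interpolation=cv2.INTER_CUBIC))
E
```

```text
tool_pos: [0.4612, -0.1013, 0.057]
force: [-1.9, -2.1, 5.0]
tool_pos: [0.4616, -0.1013, 0.057]
force: [-1.9, -1.9, 5.3]
[-1.6293 -1.4501  5.0233]
```

View pics/w29g.png

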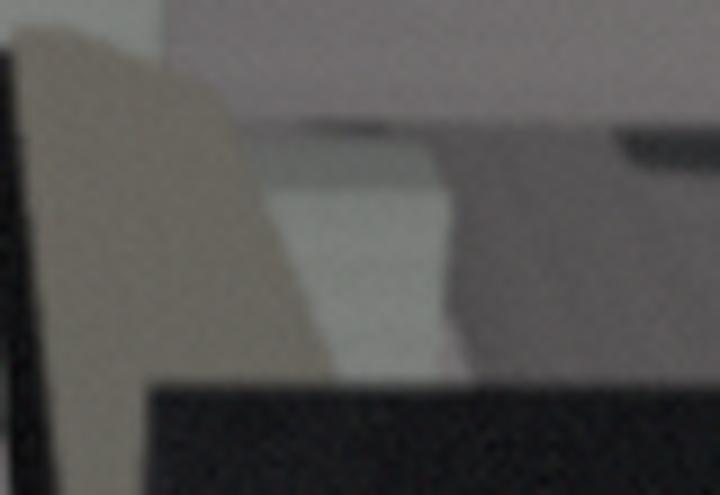

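```bash
python3 -m inch '[[[0,0,0.4,0,0,0],[0,0,0,0,0,0]]]'| grep -E "force|pos"
python3 -m inch '[[[0,0,0.4,0,0,0],[0,0,0,0,0,0]]]'| grep -E "force|pos"
python3 -m inch '[[[0,0,0.4,0,0,0],[0,0,0,0,0,0]]]'| grep -E "force|pos"
python3 - <<'E'
from g import *
f=[]
for i in range(3):
  w=cam("wrist");s,p,R=tool();f.append(s["force"])
print(np.mean(f,0));cv2.imwrite("pics/w30g.png",cv2.resize(w["image"][220:275,270:350],None,fx=9,fy=9,interpolation=cv2.INTER_CUBIC))
E
```

```text
tool_pos: [0.462, -0.1012, 0.057]
force: [-1.6, -1.7, 5.6]
tool_pos: [0.4621, -0.1012, 0.057]
force: [-3.2, -1.5, 6.9]
tool_pos: [0.4622, -0.1012, 0.0569]
force: [-4.6, -2.4, 7.6]
[-4.1009 -1.9038  7.5064]
```

View pics/w30g.png

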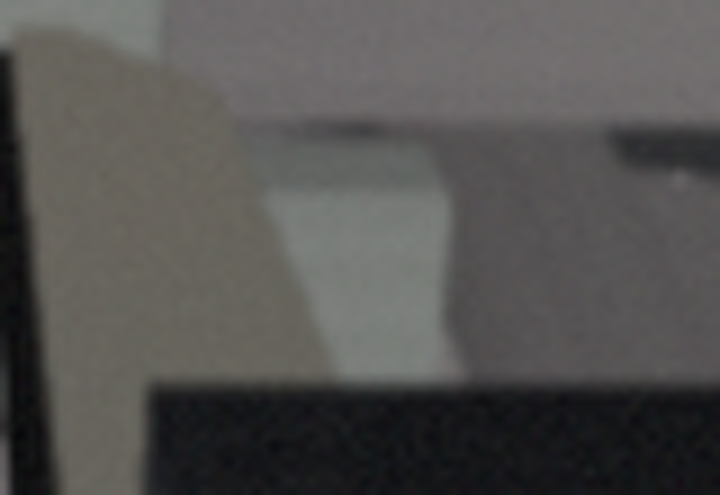

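```bash
python3 -m inch '[[[0,0,-0.6,0,0,0],[0,0,0,0,0,0]]]'| grep -E "force|pos"
python3 -m inch '[[[0,0,0,0,0,0],[0,0,0,0,0,0],[0,0,0,0,0,0]]]' 32 8
python3 -m inch '[[[0,-5,0,0,0,0],[0,-12,0,0,0,0],[0,-20,0,0,0,0],[0,-25,0,0,0,0],[0,-25,0,0,0,0],[0,-10,0,0,0,0],[0,0,0,0,0,0],[0,0,0,0,0,0]]]'
python3 - <<'E'
from g import *
w=cam("wrist","pics/w31.png");s,p,R=tool();print(p,s["force"],s["opening"])
cv2.imwrite("pics/w31g.png",cv2.resize(w["image"][120:260,200:400],None,fx=4,fy=4,interpolation=cv2.INTER_CUBIC))
c=cam("scene");cv2.imwrite("pics/s31g.png",cv2.resize(c["image"][190:280,260:360],None,fx=6,fy=6,interpolation=cv2.INTER_CUBIC))
E
```

```text
tool_pos: [0.4622, -0.1012, 0.057]
force: [-1.6, -1.3, 6.4]
t: 41.48
tool_pos: [0.4619, -0.101, 0.0565]
orientation: [-1.272, 1.107, -1.105]
force: [-0.6, -0.0, -0.9]
opening: 0.0314
t: 42.48
tool_pos: [0.4616, -0.1011, 0.1529]
orientation: [-1.272, 1.107, -1.105]
force: [-0.5, -0.4, 1.0]
opening: 0.0317
[ 0.4615 -0.101   0.1527] [-0.3215  0.6618  0.1763] 0.03223269848648945
```

View pics/w31g.png

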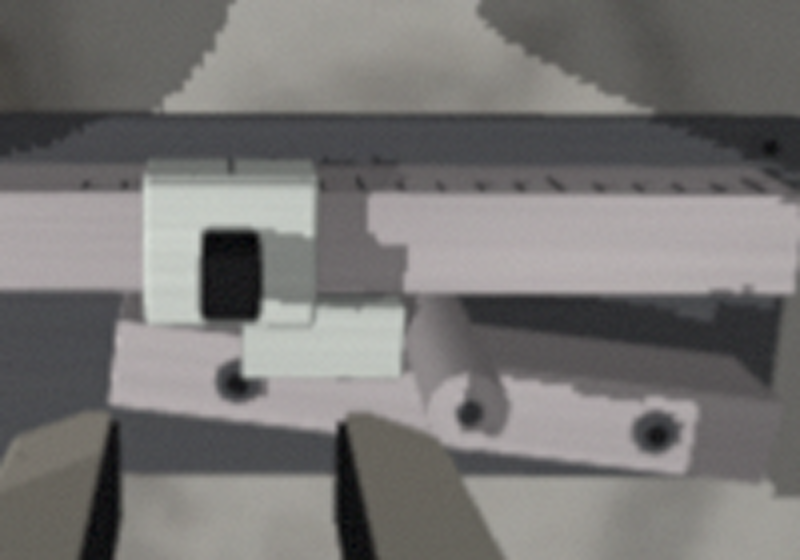

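View pics/s31g.png

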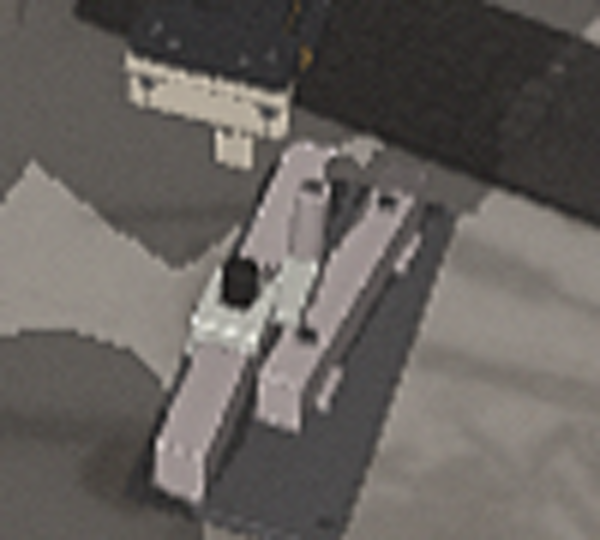

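Run:
```python
from g import *
w=cam("wrist");a=cam("scene");b=cam("side");g=np.load("gauge.npz");tog=lambda X:g["R2"].T@(X[:2]-g["O"])*1000
print("rod",tog(onz(w,(317.2,221.8),.1)),"nose",tog(onz(w,(301,203),.0575)),tog(onz(w,(300.7,208),.0575)), "grip",tog(onz(w,(257.8,185),.086)))
# rod left edge at jaw: crop (413,330)
print("rod edge near nose",tog(onz(w,(200+414/4,120+345/4),.06)))
X,e=tri((w,(317.2,221.8)),(a,(260+313/6,190+187/6)));print(X,e,tog(X))
```

```text
rod [ 8.9869 -2.09  ] nose [16.9474 -3.7318] [16.9999  1.5034] grip [ 59.5654 -30.2995]
rod edge near nose [14.7395 -1.2749]
[ 0.5163 -0.117   0.0987] [np.float64(0.0010456660064903272), np.float64(0.0010456660064904928)] [ 8.0355 -0.6166]
```

```bash
python3 -m inch '[[[4,0,8,0,0,0],[6,0,14,0,0,0],[6,0,14,0,0,0],[4,0,10,0,0,0],[2,8,5,0,0,0],[0,8,0.5,0,0,0],[0,0,0,0,0,0],[0,0,0,0,0,0]]]' 30
python3 - <<'E'
from g import *
w=cam("wrist","pics/w32.png");g=np.load("gauge.npz");tog=lambda X:g["R2"].T@(X[:2]-g["O"])*1000
s,p,R=tool();print(p,tog(p))
cv2.imwrite("pics/w32g.png",cv2.resize(w["image"][110:270,100:320],None,fx=3.6,fy=3.6,interpolation=cv2.INTER_CUBIC))
E
```

```text
t: 43.72
tool_pos: [0.5159, -0.1158, 0.1379]
orientation: [-1.272, 1.106, -1.106]
force: [-0.2, 0.2, -0.1]
opening: 0.0302
[ 0.5162 -0.1159  0.1382] [ 8.0328 -1.6979]
```

View pics/w32g.png

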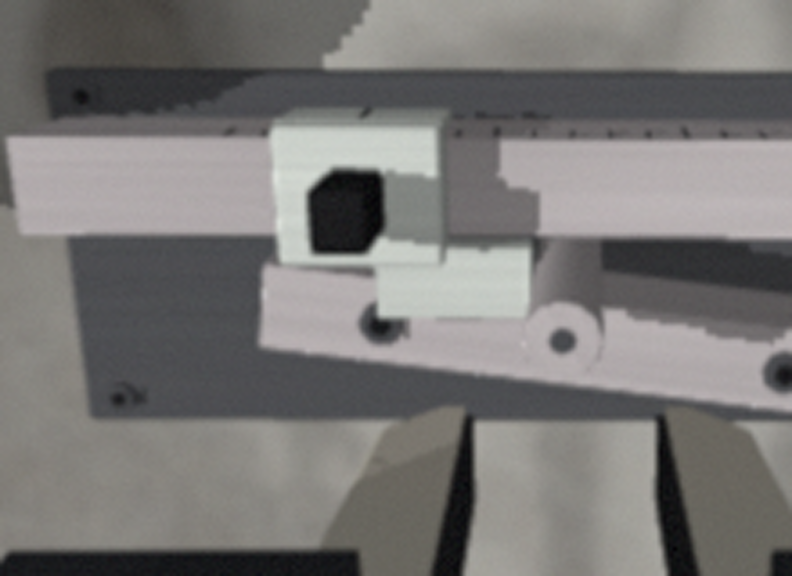

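Run:
```python
from h import *
print(robot.close_job())
```

```text
the job is handed in; nothing more can be done
None
```

I took the long rod from the stand, stood it in the slot and wedged it at about gauge x = +8 to +9 mm. I let it go, moved the cursor up until its nose touched the rod, and handed the job in at about 44 s of the 69 s. No verdict was reported.

- **Wedging:** The final push along the slot was about 11 N. After I let go, the rod stayed in place, close to upright.
- **Nose contact:** The wrist force rose by about 2.7 N when the nose met the rod. I backed off before releasing the cursor.
- **Last pictures:** The nose is against the rod. The rod shifted no more than about 0.4 mm from before the cursor touched it, and it leans only about 0.03 rad. The gripper is clear of everything. The bystanders and the off-cut were never touched on purpose, but I did not re-measure them at the end.

**What went wrong or disagreed:**
- The fingertips appeared about 20–25 mm higher than the stated tip position. The first pinch on the cursor's grip therefore closed above it, and I lowered the gripper and repeated it.
- The rod tilted in the grip twice. I re-gripped it twice more once it was in the slot.
- The measured distance from nose to rod top was about 8 mm rather than 9 mm, which is within the camera error.
- I could not measure the contact force left between the rod and the jaws after release. That it is above 5 N is inferred from the 11 N push.

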